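# Pack the hand tools into the instrument tray and lock its hold-down bar

### The job

Pack the loose hand tools into the steel instrument tray: squeeze the lock tab on its hold-down bar, keep it squeezed while you slide the bar fully back and let it lock there, and move the small carton that lies in the tray to a free place on the bench. Lay each slim tool (handpiece, graver, scriber: whichever are there) flat in a narrow slot of its own, and the cutters, if there, in the wide slot, all with their working ends towards the end where the bar is parked. Then squeeze the tab again, slide the bar fully home over the tools and let go so that it locks; leave the dark box and the dish of stones where they are.

Things in the scene. Friction and masses are not known exactly. Their poses are not given: they have to be found in the camera images.
- tray: steel instrument tray, fixed: base sheet 5 mm thick, x -68..+112, y -101..+121 mm, with two grey slotted strips. Origin: underside, midway between the strips; +x along the slots to the end where the bar is parked, +y to the side with the rack and squeeze grip, z up. The bar's runners (y -96, +89, top 28 mm) and the rack (y 108..121, top 25 mm) stand only at x > 19 mm; end stops 19 mm high at x -66, +66
- slot_1 (a point): centre of a narrow slot (tray y -8 mm), on its floor, 9 mm above the bench, axes as the tray's; 20 mm wide, runs along the tray's x. The slots are cut in two strips, tray x -47..-25 and +25..+47 mm, tops 19 mm above the bench; the 50 mm between the strips is open down to the base (5 mm) for the fingers
- slot_2 (a point): the same for the second narrow slot, tray y +31 mm
- slot_3 (a point): the same for the third narrow slot, tray y +70 mm, next to the rack
- slot_wide (a point): the same for the wide slot, tray y -62 mm: 48 mm wide in the strip at -x (for the handles), 28 mm wide in the strip at +x (for the jaws)
- hold_bar (a joint): travel of the hold-down bar along the tray's +x, m. 0 = fully home (bar centre at tray x +30 mm); 0.060 = fully back, parked clear of the slots (x +90 mm). Aluminium bar 22 mm wide across the whole tray, underside 28, top 38 mm above the bench. Slides with 1 to 2 N once unlocked. Starts between 0 and 0.03
- lock_tab (a joint): lock tab, m: 0 = out; 0.008 = fully squeezed; over 0.0065 its tooth is clear of the rack. Spring 4 N, rising to 8 N: a grip of 15 to 25 N squeezes it home. Notches at bar travels 0, 0.015, 0.030, 0.045, 0.060; let go elsewhere, it rests on a rack tooth (about 0.006) and drops into the next notch when the bar slides on. In a notch the bar is locked, with 1 mm of play
- bar_grip (a point): centre of the bar's squeeze grip, 60 mm above the bench, moves with the bar, axes as the tray's. Fixed aluminium rest on its -y side (outer face 18.5 mm away), black lock tab on its +y side (outer face 18.5 mm away, 10.5 when squeezed); both 24 mm long along x, from 38 to 72 mm above the bench. Pinch both from above, along the tray's y
- handpiece: flexible-shaft handpiece, slim white tool 110 mm long (its y), 16 mm across, 90 g. Origin: centre of its underside. The burr is at its -y end
- engraver_white: graver with white handle, 88 mm long (its y), 15 mm across, 40 g. Origin: centre of its underside. The blade is at its -y end
- scriber: scriber with wooden handle, 116 mm long (its y), 12 mm across (10 mm to grip), 30 g. Origin: centre of its underside. The point is at its -y end
- cutters_flush: flush cutters lying flat, 111 mm long (its y), 42 mm wide, 12 mm thick, 85 g. Origin: centre of its underside. The jaws (18 mm wide) are at its -y end, the handles spread to 42 mm at the +y end; 40 mm wide across the joint at the origin
- handpiece_tip (a point): tip of the burr, on the handpiece's -y end
- engraver_white_tip (a point): tip of the graver's blade
- scriber_tip (a point): point of the scriber
- cutters_flush_tip (a point): front of the cutters' jaws
- carton_flat: small flat carton, 34 (its x) x 58 (its y) x 12 mm, 70 g, lying at the start on the tray's base (5 mm above the bench) in the finger gap between the strips, its y along the tray's y. Origin: centre of its underside
- box_dark: bystander: dark wooden box 45 x 75 x 26 mm. Origin: centre of its underside
- dish_stones: bystander: round dish of stones, 61 mm across, 10 mm high. Origin: centre of its underside
- tin_open: fixed surroundings: open brass tin 58 x 85 mm, 22 mm high, origin at the centre of its underside
- spirit_lamp: fixed surroundings: small round lamp, 62 mm across, 67 mm high, origin at the centre of its underside
- right_things: fixed surroundings: dark round plate with a metal cube on it, 150 mm across, 60 mm high, origin at the centre of its underside
- punch_stand: fixed surroundings: small wooden stand 80 x 80 mm, 46 mm high, origin at the centre of its underside
Mind the look-alikes: they are no part of the job. Of the things that look like the engraver_white, take the one that is farthest to the robot's right at the start. What is shaped like the carton_flat but red is not meant.

How it is judged:
By the outcome, as a careful person would: the job done as asked, in the order asked, and still so for the second after the job is handed in, with the robot touching nothing.
Of handpiece, engraver_white, scriber, cutters_flush only 3 to 4 are there at a start; the rules pass over those that are not, and their reading is None.
At some moment in a run one of handpiece, engraver_white, scriber, cutters_flush, carton_flat may be knocked a few centimetres aside while the robot is not near it.
Once in a run the grip may slacken for a moment while it holds something.
It also fails if it takes over 210 s, if anything falls off the work surface, if the arm or the gripper's body presses on something with over 40 N, if the wrist force passes 120 N, or if a joint passes its speed limit or range.

### The arm

A 6-joint arm with a two-finger parallel gripper is mounted at the origin on a cart in front of the work surface, level with it; the furniture and walls round the work are solid. World frame = base frame: x ahead of the robot, y to its left, z up, the work surface at z = 0. Lengths are in m, angles in rad, forces in N, time in s.
With the tool pointing down it reaches from about 0.35 to 0.85 m from the base axis. Payload 8.1 kg.
Tool frame: the origin (TCP) lies at the centre of the arm's flange, where the gripper is bolted on; the fingertips stand 186 mm ahead of it and the grasp point (between the pads) lies 167 mm ahead of it; z points along the fingers, y is the line along which they close (so a half turn about z gives the same grasp; the last joint's range is limited). The gripper opens to 93 mm and grips with 3 to 60 N. Pads are 15 mm wide; open, the fingers measure 128 mm over their backs; the gripper's body (75 mm by 188 mm) begins 65 mm behind the grasp point.
Start: joints at [1.08, 0.13, 1.488, -0, 1.523, -0.085], TCP at [0.237, 0.551, 0.405] pointing down, gripper open.
Joint ranges: [-2.96, 2.96], [-0.89, 2.26], [0.02, 2.5], [-1.34, 4.48], [0, 2.73], [-2.66, 2.66]. Speed limits (rad/s): [2.39, 2.39, 2.79, 3.14, 3.14, 3.14].

### API

Orientations are given as a rotation vector (axis times angle).
In Python, from plant import robot gives the robot as it stands.
- The arm moves only by the tool apply_moves, never from a script. Its argument "series" is a list of rows, each a list of 2 entries, a list of its own where there are three numbers: the shift along the tool's x, y, z in mm, then the turn, a rotation vector about the tool's x, y, z in rad. A call has 1 to 12 rows; each row shifts and turns the commanded pose from where the row before left it, along the tool's axes as they then stand; what a row does not reach is not made up. A row lasts 1/12 s, in which the tool goes at most 41.7 mm and 7.16 degrees, less where a joint would pass 70% of its speed; a pose out of reach is approached as far as the arm can. A call is refused whole if a number of a shift passes 41.7 or a number of a turn 0.125, either way. A call with a gripper value outside its range is refused whole. "claw" is the opening, from 0 (shut) to 1 (fully open), set as the call begins (left out, the last holds). The fingers move at their own pace and stop on an object; "newtons" is the grip in N (left out, the last holds). Time passes only in rows, so rows that do not move let the fingers close. It gives the time, the measured TCP pose, the force, the opening and the grip force at its end, in the units of the state.
- robot.read_state(): the state, without advancing time (a new reading comes with each control period).
- robot.read_camera(name): name is "scene" or "top"; returns (picture, depth): 480x640x3 uint8, blue, green, red; 480x640 float32, m along the optical axis (not along the pixel's ray), 0 where there is no reading.
- robot.calibration(name): a dict with "fx", "fy", "cx", "cy" (pixels), "D" ([k1, k2, p1, p2, k3] as OpenCV has them; the pictures are not rectified), "extrinsics" (4x4, takes a point from world to camera coordinates). Camera axes: x right, y down, z forward; pixel columns grow to the right and rows downward; lengths in m; the calibration is good to about 2 mm. A picture is of the moment at which its call begins. calibration takes no time and is no camera call.
- robot.close_job(): hands the job in; it is judged then, once.
The state is a dict: "t": time; "q": joint angles; "dq": joint speeds; "joint_torque": joint torques, N m; "tool_pos": TCP position; "orientation": TCP orientation; "force": force on the tool from outside, world axes, zero at the start; "wrist_torque": the same for the moment, N m; "opening": finger opening in m; "gripper_force": force on a finger pad.
Only numpy, scipy, OpenCV 4.12 (cv2) and the standard library are available. Lean on these libraries where they do the work, as an engineer would, in place of code of your own. Each camera call takes 0.05 s, during which the arm holds its last target. There are 200 camera calls.

## Working session

There is one attempt and no reset: what is moved stays moved. The work goes in short steps, Python scripts to look and compute and a tool call to move; the robot and the scene stay as the last step left them, time stands still between calls to the robot, and variables do not carry over. Pictures are saved under pics/ and viewed, at most 14 in all, crops included, and the job is handed in when it is done.

Besides the shell and the picture viewer there is one more tool, called after "Emit:" as name([rows], argument=value, ...), one row to a line, values as JSON. apply_moves: Moves the arm, as the interface text tells. Its arguments: {"type":"object","properties":{"series":{"type":"array"},"claw":{"type":"number"},"newtons":{"type":"number"}},"required":["series"]}

```bash
ls; mkdir -p pics
python3 - <<'E'
from plant import robot
import cv2,numpy as np
for n in("scene","top"):
    p,d=robot.read_camera(n); cv2.imwrite(f"pics/{n}0.png",p); np.save(f"pics/{n}0.npy",d)
    c=robot.calibration(n); print(n,{k:np.round(v,4).tolist() for k,v in c.items()})
print(robot.read_state())
E
```

```text
pics
scene {'fx': 474.0428, 'fy': 474.0428, 'cx': 324.2904, 'cy': 243.1364, 'D': [0.0211, 0.0, 0.0, 0.0, 0.0], 'extrinsics': [[-0.7717, -0.6359, -0.0094, 0.4187], [-0.2678, 0.3382, -0.9022, 0.2056], [0.5769, -0.6937, -0.4313, 0.5932], [0.0, 0.0, 0.0, 1.0]]}
top {'fx': 510.6675, 'fy': 510.6675, 'cx': 318.0518, 'cy': 245.8026, 'D': [-0.1053, 0.0, 0.0, 0.0, 0.0], 'extrinsics': [[-0.0135, -0.9997, -0.0206, -0.0004], [-0.9994, 0.0141, -0.0322, 0.5497], [0.0325, 0.0201, -0.9993, 1.0085], [0.0, 0.0, 0.0, 1.0]]}
{'t': 0.1, 'q': array([ 1.07959010e+00,  1.31095659e-01,  1.48912162e+00, -4.45169935e-05,
        1.52298613e+00, -8.54348627e-02]), 'dq': array([-0.00194895, -0.00141352, -0.00275724,  0.00126433,  0.00088474,
        0.00152415]), 'joint_torque': array([ 7.09808046e-04, -5.61334062e+01, -4.93099988e+01,  7.70000531e-02,
        2.89612496e-02, -6.58764861e-05]), 'tool_pos': array([0.23675335, 0.55110833, 0.40381289]), 'orientation': array([-6.32933218e-01, -3.07674898e+00,  2.44525776e-03]), 'force': array([ 0.07234136, -0.09016969,  0.28472008]), 'wrist_torque': array([ 0.05731816, -0.0151543 , -0.01871844]), 'gripper_force': 0.0, 'opening': 0.09297149624465638}
```

View pics/top0.png

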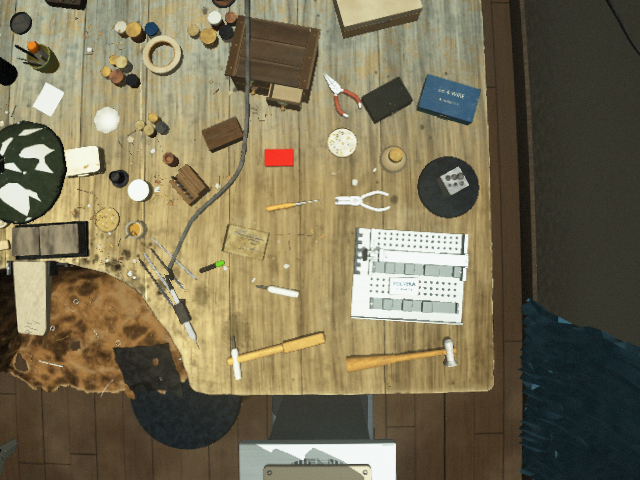

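View pics/scene0.png

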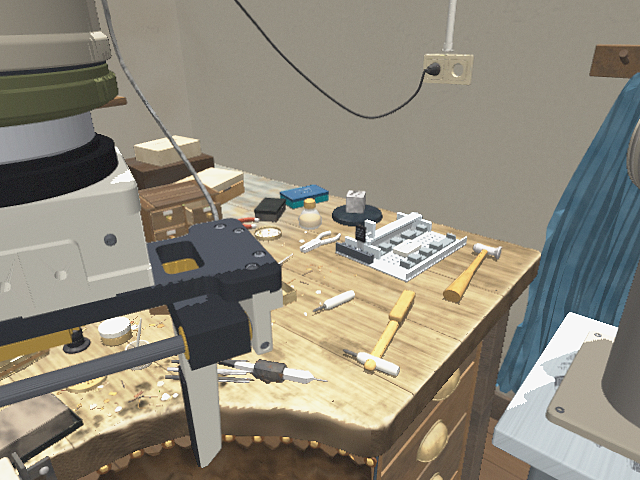

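The top view shows these things:
- Tray at about (410,277), with the bar at y≈258 and its grip at about (362,255).
- White cutters at (362,201), a scriber at (291,205) and a white graver at (276,291).
- Red carton at (279,158), which is a decoy, and red-handled pliers at (340,95).
- A clutter of tools at (178,300).

I'll enlarge the tool area.

Run:
```python
import cv2,numpy as np
p=cv2.imread("pics/top0.png")
a=cv2.resize(p[180:350,130:330],None,fx=4,fy=4,interpolation=cv2.INTER_CUBIC)[:600]
b=cv2.resize(p[180:330,330:480],None,fx=4,fy=4,interpolation=cv2.INTER_CUBIC)
cv2.imwrite("pics/a.png",a);cv2.imwrite("pics/b.png",b)
```

```text
(no output)
```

View pics/a.png

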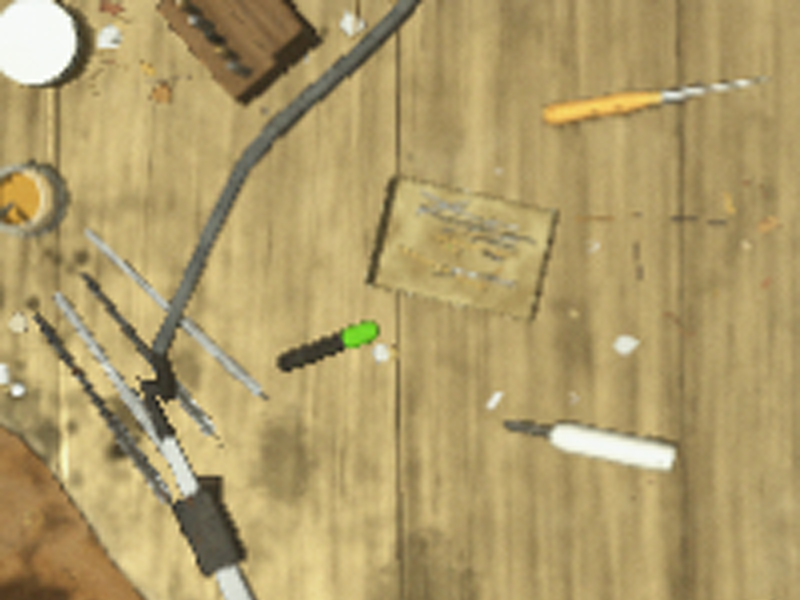

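View pics/b.png

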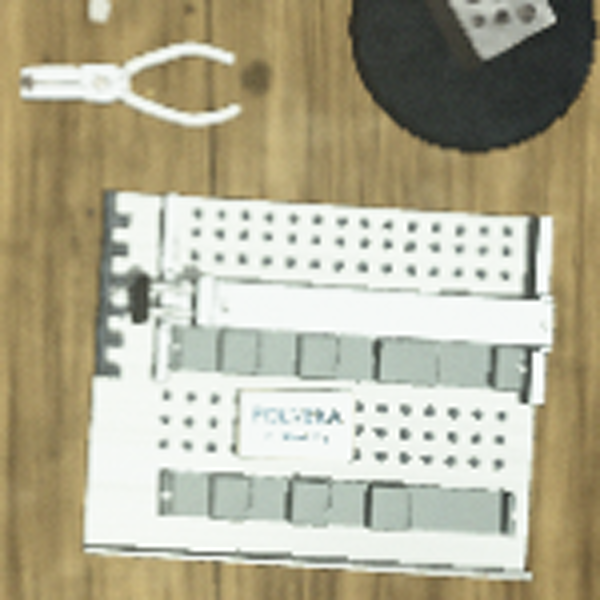

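Candidates:
- **Graver:** white-handled tool at (276,291), the only white one with a blade, about 86 mm long. The black and green marker at (212,267) is not white and lies further left, so (276,291) is the graver.
- **Handpiece:** no loose one. The tool at (178,300) hangs on the hose and is about 160 mm long, so it is surroundings.
- **Carton:** white-labelled, in the tray gap at (404,286). The red one is a decoy.
- **Cutters:** white, at (362,201), jaws to image left.

The crops confirm this. Next I'll measure.

```bash
cat > h.py <<'E'
from plant import robot
import cv2,numpy as np
from scipy.spatial.transform import Rotation as R
CAL={n:robot.calibration(n) for n in("scene","top")}
def ray(n,uv):
    c=CAL[n];K=np.array([[c["fx"],0,c["cx"]],[0,c["fy"],c["cy"]],[0,0,1]])
    p=cv2.undistortPoints(np.array(uv,float).reshape(-1,1,2),K,np.array(c["D"],float)).reshape(-1,2)
    T=np.array(c["extrinsics"]);o=-T[:3,:3].T@T[:3,3]
    return o,np.c_[p,np.ones(len(p))]@T[:3,:3]
def w(n,uv,z):
    o,d=ray(n,uv);return o+d*((z-o[2])/d[:,2])[:,None]
def proj(n,X):
    c=CAL[n];K=np.array([[c["fx"],0,c["cx"]],[0,c["fy"],c["cy"]],[0,0,1]]);T=np.array(c["extrinsics"])
    return cv2.projectPoints(np.array(X,float).reshape(-1,1,3),cv2.Rodrigues(T[:3,:3])[0],T[:3,3],K,np.array(c["D"],float))[0].reshape(-1,2)
def go(x,y,z,yaw):
    """grasp point target, yaw = direction of the tool y axis (deg); prints turn about tool z, then shift in the turned axes"""
    s=robot.read_state();M=R.from_rotvec(s["orientation"]).as_matrix();g=s["tool_pos"]+.167*M[:,2]
    cur=np.degrees(np.arctan2(M[1,1],M[0,1]));dy=yaw-cur;dy=(dy+90)%180-90;a=np.radians(cur+dy)
    ty=np.array([np.cos(a),np.sin(a),0]);tx=np.cross(ty,[0,0,-1]);d=np.array([x,y,z])-g
    print("grasp",np.round(g*1e3,1),"yaw",round(cur,2),"tilt",np.round(M[:2,2],4),"q6",round(s["q"][5],2),"-> turn z",round(-np.radians(dy),4),"shift mm",np.round(1e3*np.array([d@tx,d@ty,-d[2]]),1))
E
python3 - <<'E'
from h import *
p=cv2.imread("pics/top0.png");hsv=cv2.cvtColor(p,cv2.COLOR_BGR2HSV);d=np.load("pics/top0.npy")
# tray white/grey mask
m=((hsv[...,1]<40)&(hsv[...,2]>100)).astype(np.uint8);m[:225]=0;m[330:]=0;m[:,:345]=0;m[:,475:]=0
bot=[(c,np.nonzero(m[:,c])[0].max()+.5) for c in range(358,455)]
lef=[(np.nonzero(m[r])[0].min()-.5,r) for r in range(278,314)]
for nm,q in(("bottom",bot),("left",lef)):
    X=w("top",q,.005);l=cv2.fitLine(X[:,:2].astype(np.float32),cv2.DIST_HUBER,0,.001,.001).ravel()
    print(nm,np.round(l,4),np.degrees(np.arctan2(l[1],l[0])))
print("right bottom px",[(r,np.nonzero(m[r])[0].max()) for r in range(285,324,4)])
# grey strips
g=((hsv[...,2]>90)&(hsv[...,2]<190)&(hsv[...,1]<45)).astype(np.uint8);g[:255]=0;g[330:]=0;g[:,:360]=0;g[:,472:]=0
g=cv2.morphologyEx(g,cv2.MORPH_OPEN,np.ones((3,3)))
for c in cv2.findContours(g,0,1)[0]:
    if cv2.contourArea(c)>60:
        r=cv2.minAreaRect(c);B=w("top",cv2.boxPoints(r),.015);print("grey",np.round(B[:,:2]*1e3,1).tolist())
# tools
for nm,mm,roi in(("graver",(hsv[...,1]<70)&(hsv[...,2]>150),(280,305,250,305)),("graverall",(hsv[...,1]<70)&(hsv[...,2]>60)|(hsv[...,2]<90),(280,302,252,302)),("scriberhandle",(hsv[...,1]>130)&(hsv[...,2]>120),(195,215,260,300)),("scribermetal",(hsv[...,1]<60),(190,215,290,325)),("cutters",(hsv[...,1]<60)&(hsv[...,2]>110),(185,217,332,393))):
    t=np.zeros_like(m);a,b,c,e=roi;t[a:b,c:e]=mm[a:b,c:e]
    for k in cv2.findContours(t,0,1)[0]:
        if cv2.contourArea(k)>12:
            r=cv2.minAreaRect(k);B=w("top",cv2.boxPoints(r),.008)[:,:2]*1e3
            print(nm,np.round(r[0],1),"ctr",np.round(B.mean(0),1),"sides",np.round([np.linalg.norm(B[0]-B[1]),np.linalg.norm(B[1]-B[2])],1),"dirs",np.round(np.degrees(np.arctan2(*(B[0]-B[1])[::-1])),1),np.round(np.degrees(np.arctan2(*(B[1]-B[2])[::-1])),1))
E
```

```text
bottom [ 0.0789  0.9969  0.3966 -0.1814] 85.47543
left [ 0.9969 -0.0791  0.455  -0.0735] -4.5386686
right bottom px [(285, np.int64(462)), (289, np.int64(462)), (293, np.int64(462)), (297, np.int64(462)), (301, np.int64(462)), (305, np.int64(461)), (309, np.int64(461)), (313, np.int64(461)), (317, np.int64(461)), (321, np.int64(460))]
graver [282.6 291.1] ctr [460.3  64.1] sides [14.9 63.5] dirs 168.0 78.1
graverall [277.6 290.1] ctr [462.4  74.1] sides [14.9 84. ] dirs 168.0 78.1
scriberhandle [279.9 206.1] ctr [630.3  67.4] sides [57.9 11.9] dirs 99.7 9.9
cutters [362.  200.5] ctr [639.1 -97.1] sides [108.1  42.2] dirs 89.2 -1.2
```

```bash
python3 - <<'E'
s=open('h.py').read()
s=s.replace("dy=(dy+90)%180-90","dy=(dy+180)%360-180")
s+='''
TO=np.array([.4637,-.1955]);TY=-4.53
EX=np.array([np.cos(np.radians(TY)),np.sin(np.radians(TY))]);EY=np.array([-EX[1],EX[0]])
def tw(x,y,z): return np.r_[TO+EX*x/1e3+EY*y/1e3,z/1e3]
def wt(P): D=np.atleast_2d(P)[:,:2]-TO;return np.c_[D@EX,D@EY]*1e3
'''
open('h.py','w').write(s)
E
python3 - <<'E'
from h import *
p=cv2.imread("pics/top0.png");hsv=cv2.cvtColor(p,cv2.COLOR_BGR2HSV)
t=np.zeros(p.shape[:2],np.uint8);t[244:264,361:371]=hsv[244:264,361:371,2]<90
k=max(cv2.findContours(t,0,1)[0],key=cv2.contourArea);print("tab px",cv2.boundingRect(k),np.round(wt(w("top",k.reshape(-1,2),.072)).min(0),1),np.round(wt(w("top",k.reshape(-1,2),.072)).max(0),1))
print("bar col 420:",hsv[240:275,420,2].tolist())
# carton label rect: not grey/wood
S=4;o=cv2.resize(p[220:330,340:480],None,fx=5,fy=5,interpolation=cv2.INTER_CUBIC)
def L(pts,c):
    q=((proj("top",[tw(*a) for a in pts])-[340,220]+.5)*5).astype(int);cv2.polylines(o,[q.reshape(-1,1,2)],False,c,1)
L([(-68,-101,5),(-68,121,5),(112,121,5),(112,-101,5),(-68,-101,5)],(0,0,255))
for x in(-47,-25,25,47):L([(x,-88,19),(x,80,19)],(255,0,0))
for y in(-18,2,21,41,60,80):L([(-47,y,9),(-25,y,9)],(0,160,0))
for y in(-86,-38):L([(-47,y,9),(-25,y,9)],(0,160,0))
cv2.imwrite("pics/c.png",o)
E
```

```text
tab px (363, 249, 4, 12) [ 48.  101.4] [ 68.7 108. ]
bar col 420: [172, 158, 238, 247, 246, 202, 136, 139, 234, 247, 246, 205, 213, 244, 248, 249, 249, 249, 249, 249, 249, 249, 248, 240, 206, 197, 198, 201, 199, 199, 198, 199, 199, 200, 197]
```

View pics/c.png

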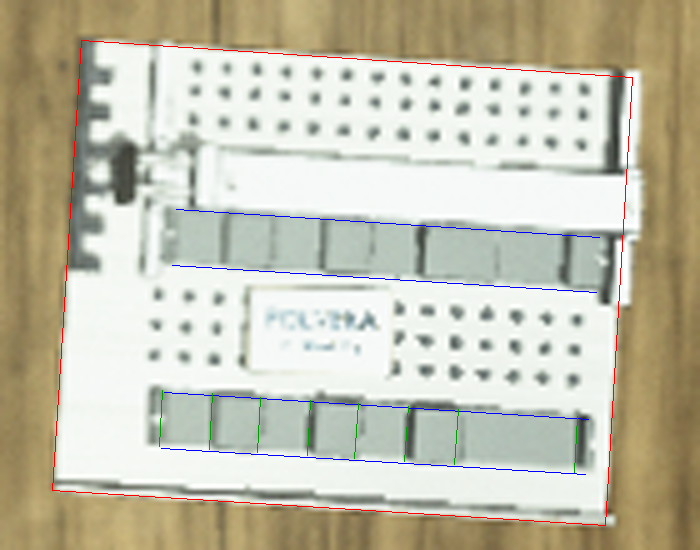

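Run:
```python
from h import *
d=np.load("pics/top0.npy")
v,u=np.mgrid[225:280,350:475];uv=np.c_[u.ravel(),v.ravel()]
T=np.array(CAL["top"]["extrinsics"]);o,r=ray("top",uv);z=d[v,u].ravel();X=o+r*z[:,None]
t=wt(X)
k=X[:,2]>.065;print("grip top",k.sum(),np.round(t[k].min(0),1),np.round(t[k].max(0),1),"z",X[k,2].mean())
for a,b in((60,80),(95,115)):
    q=k&(t[:,1]>a)&(t[:,1]<b);print(a,q.sum(),np.round(t[q].min(0),1),np.round(t[q].max(0),1))
k=(abs(X[:,2]-.038)<.003)&(t[:,1]<50)&(t[:,1]>-60);print("bar",k.sum(),np.round(np.percentile(t[k],[1,50,99],axis=0),1).tolist())
c=proj("top",[tw(0,0,17)]);print(c)
p=cv2.imread("pics/top0.png")
b=w("top",[(389.5,286.5),(419.5,286.5)],.017);print("carton ends?",wt(b))
s=tw(60,86,62);go(*s,85.5)
```

```text
grip top 139 [39.5 71.2] [ 70.8 170.7] z 0.2912312815037988
60 57 [48.  71.2] [70.6 79.2]
95 50 [48.  99.5] [ 70.8 106.2]
bar 554 [[49.4, -58.3], [60.0, -4.9], [71.0, 48.8]]
[[413.62004844 287.85901779]]
carton ends? [[ -0.36653971  47.74894571]
 [  3.40993021 -11.45598815]]
grasp [236.6 550.9 236.8] yaw 66.75 tilt [-0.0007 -0.0014] q6 -0.09 -> turn z -0.3272 shift mm [-345.  -640.3  174.8]
```

Emit:
apply_moves([
  [[0,0,0],[0,0,-0.109]],
  [[0,0,0],[0,0,-0.109]],
  [[0,0,0],[0,0,-0.109]],
  [[-16.4,-30.5,0],[0,0,0]],
  [[-16.4,-30.5,0],[0,0,0]],
  [[-16.4,-30.5,0],[0,0,0]],
  [[-16.4,-30.5,0],[0,0,0]],
  [[-16.4,-30.5,0],[0,0,0]],
  [[-16.4,-30.5,0],[0,0,0]],
  [[-16.4,-30.5,0],[0,0,0]],
  [[-16.4,-30.5,0],[0,0,0]],
  [[-16.4,-30.5,0],[0,0,0]],
], claw=1)

```text
t: 1.1
tool_pos: [0.3625, 0.2644, 0.4044]
orientation: [-0.123, -3.139, 0.0]
force: [0.7, -0.2, -0.5]
opening: 0.0929
gripper_force: 0.0
```

Emit:
apply_moves([
  [[-16.4,-30.5,0],[0,0,0]],
  [[-16.4,-30.5,0],[0,0,0]],
  [[-16.4,-30.5,0],[0,0,0]],
  [[-16.4,-30.5,0],[0,0,0]],
  [[-16.4,-30.5,0],[0,0,0]],
  [[-16.4,-30.5,0],[0,0,0]],
  [[-16.4,-30.5,0],[0,0,0]],
  [[-16.4,-30.5,0],[0,0,0]],
  [[-16.4,-30.5,0],[0,0,0]],
  [[-16.4,-30.5,0],[0,0,0]],
  [[-16.4,-30.5,0],[0,0,0]],
  [[-16.4,-30.5,0],[0,0,0]],
])

```text
t: 2.1
tool_pos: [0.53, -0.1161, 0.4042]
orientation: [-0.124, -3.139, -0.0]
force: [0.1, 0.5, 1.0]
opening: 0.0926
gripper_force: 0.0
```

```bash
python3 -c "
from h import *
go(*tw(60,85,62),85.47);print(robot.read_state()['t'])"
```

```text
grasp [ 529.9 -116.1  237.2] yaw 85.47 tilt [-0.0006  0.0002] q6 -1.8 -> turn z 0.0 shift mm [ -0.3   0.6 175.2]
2.1
```

Emit:
apply_moves([
  [[0,0,25],[0,0,0]],
  [[0,0,25],[0,0,0]],
  [[0,0,25],[0,0,0]],
  [[0,0,25],[0,0,0]],
  [[0,0,25],[0,0,0]],
  [[0,0,25],[0,0,0]],
  [[0,0,15],[0,0,0]],
  [[0,0,10],[0,0,0]],
  [[0,0,0],[0,0,0]],
])

```text
t: 2.85
tool_pos: [0.5284, -0.1139, 0.2268]
orientation: [-0.124, -3.134, -0.002]
force: [-0.6, 0.0, 0.2]
opening: 0.093
gripper_force: 0.0
```

Emit:
apply_moves([
  [[0,0,0],[0,0,0]],
  [[0,0,0],[0,0,0]],
  [[0,0,0],[0,0,0]],
  [[0,0,0],[0,0,0]],
  [[0,0,0],[0,0,0]],
  [[0,0,0],[0,0,0]],
  [[0,0,0],[0,0,0]],
  [[0,0,0],[0,0,0]],
  [[0,0,0],[0,0,0]],
  [[0,0,0],[0,0,0]],
], claw=0, newtons=22)

```text
t: 3.68
tool_pos: [0.5297, -0.1149, 0.2297]
orientation: [0.123, 3.139, -0.003]
force: [-1.4, -16.8, -3.6]
opening: 0.0314
gripper_force: 15.0
```

Emit:
apply_moves([
  [[0,-0.7,0],[0,0,0]],
  [[0,-0.7,0],[0,0,0]],
  [[0,0,0],[0,0,0]],
  [[0,0,0],[0,0,0]],
  [[0,0,0],[0,0,0]],
  [[0,0,0],[0,0,0]],
])

```text
t: 4.18
tool_pos: [0.5296, -0.1164, 0.2298]
orientation: [0.124, 3.139, -0.002]
force: [-0.8, -6.6, -0.8]
opening: 0.0288
gripper_force: 22.0
```

Emit:
apply_moves([
  [[-3,0,0],[0,0,0]],
  [[-3,0,0],[0,0,0]],
  [[-3,0,0],[0,0,0]],
  [[-3,0,0],[0,0,0]],
  [[-3,0,0],[0,0,0]],
  [[-3,0,0],[0,0,0]],
  [[-3,0,0],[0,0,0]],
  [[-3,0,0],[0,0,0]],
  [[-3,0,0],[0,0,0]],
  [[-3,0,0],[0,0,0]],
  [[-0.5,0,0],[0,0,0]],
  [[0,0,0],[0,0,0]],
])

```text
t: 5.18
tool_pos: [0.5602, -0.1187, 0.2298]
orientation: [-0.124, -3.139, 0.002]
force: [-0.3, -6.7, -1.4]
opening: 0.0291
gripper_force: 22.0
```

```bash
python3 -c "
from h import *
s=robot.read_state();print(s['force'],s['opening']);go(*tw(90,84,62),85.47)
p,d=robot.read_camera('top')
cv2.imwrite('pics/d.png',cv2.resize(p[215:335,330:490],None,fx=5,fy=5))"
```

```text
[-0.32585614 -6.65197526 -1.42982879] 0.029149003720541678
grasp [ 560.1 -118.9   62.8] yaw 85.48 tilt [-0.0001 -0.0012] q6 -1.79 -> turn z 0.0001 shift mm [0.1 0.  0.8]
```

Emit:
apply_moves([
  [[-0.5,0,0],[0,0,0]],
  [[-0.5,0,0],[0,0,0]],
  [[-0.5,0,0],[0,0,0]],
  [[0,0,0],[0,0,0]],
  [[0,0,0],[0,0,0]],
])

```text
t: 5.65
tool_pos: [0.5611, -0.1188, 0.2298]
orientation: [-0.124, -3.138, 0.002]
force: [-5.0, -4.6, 3.2]
opening: 0.0286
gripper_force: 22.0
```

Emit:
apply_moves([
  [[0,0,0],[0,0,0]],
  [[0,0,0],[0,0,0]],
  [[0,0,0],[0,0,0]],
  [[0,0,0],[0,0,0]],
  [[0,0,0],[0,0,0]],
  [[0,0,-15],[0,0,0]],
  [[0,0,-25],[0,0,0]],
  [[0,0,-25],[0,0,0]],
  [[0,0,-25],[0,0,0]],
  [[0,0,-10],[0,0,0]],
  [[0,0,0],[0,0,0]],
], claw=1)

```text
t: 6.57
tool_pos: [0.5627, -0.1186, 0.3331]
orientation: [0.124, 3.133, -0.003]
force: [0.4, -1.0, -0.6]
opening: 0.0921
gripper_force: 0.0
```

```bash
cat >> h.py <<'E'
def cloud(n="top"):
    p,d=robot.read_camera(n);v,u=np.mgrid[0:480,0:640];uv=np.c_[u.ravel(),v.ravel()];o,r=ray(n,uv)
    return p,(o+r*d.reshape(-1,1)).reshape(480,640,3)
E
python3 -c "
from h import *
p,X=cloud();X=X.reshape(-1,3);t=wt(X)
for nm,y0,y1,z0,z1 in (('bar',-60,60,34,41),('rest',60,82,65,76),('tab',92,115,65,76)):
    k=(X[:,2]*1e3>z0)&(X[:,2]*1e3<z1)&(t[:,1]>y0)&(t[:,1]<y1)&(t[:,0]>10)&(t[:,0]<115);print(nm,k.sum(),np.round(np.percentile(t[k],[1,50,99],axis=0),1).tolist() if k.sum() else '')
cv2.imwrite('pics/e.png',cv2.resize(p[180:340,330:490],None,fx=3.7,fy=3.7))
go(*tw(1,18,27),85.47)"
```

```text
bar 0 
rest 0 
tab 0 
grasp [ 562.5 -118.6  163.7] yaw 85.48 tilt [ 0.0027 -0.0009] q6 -1.79 -> turn z 0.0001 shift mm [ 91.4 -66.4 136.7]
```

View pics/e.png

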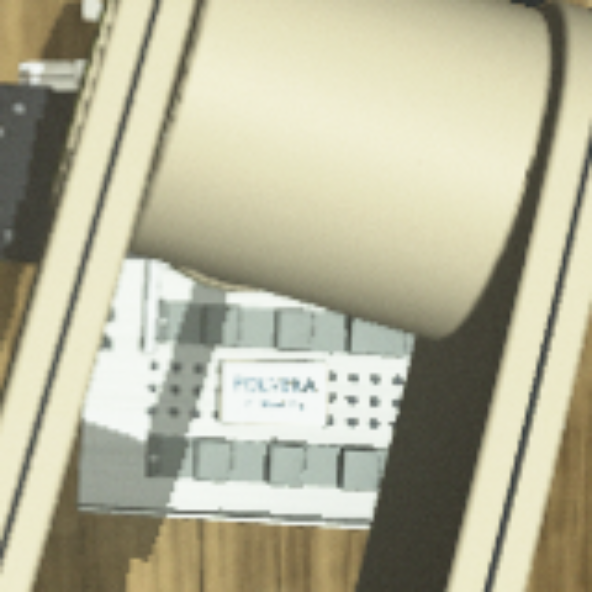

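The bar is now hidden under the arm, but the carton at about (272,392) in this crop is clear to grasp. I'll check the bar once the arm is aside.

Emit:
apply_moves([
  [[22.8,-16.6,0],[0,0,0]],
  [[22.8,-16.6,0],[0,0,0]],
  [[22.8,-16.6,0],[0,0,0]],
  [[22.8,-16.6,0],[0,0,0]],
  [[0,0,25],[0,0,0]],
  [[0,0,25],[0,0,0]],
  [[0,0,25],[0,0,0]],
  [[0,0,25],[0,0,0]],
  [[0,0,20],[0,0,0]],
  [[0,0,11],[0,0,0]],
  [[0,0,5.5],[0,0,0]],
  [[0,0,0],[0,0,0]],
])

```text
t: 7.62
tool_pos: [0.4644, -0.1768, 0.1921]
orientation: [-0.124, -3.135, -0.002]
force: [0.2, 0.1, 0.8]
opening: 0.0929
gripper_force: 0.0
```

Emit:
apply_moves([
  [[0,0,0],[0,0,0]],
  [[0,0,0],[0,0,0]],
  [[0,0,0],[0,0,0]],
  [[0,0,0],[0,0,0]],
  [[0,0,0],[0,0,0]],
  [[0,0,0],[0,0,0]],
  [[0,0,0],[0,0,0]],
  [[0,0,0],[0,0,0]],
], claw=0, newtons=20)

```text
t: 8.28
tool_pos: [0.4654, -0.1773, 0.1933]
orientation: [0.124, 3.139, -0.0]
force: [-0.9, 0.0, -0.5]
opening: 0.0578
gripper_force: 19.9
```

```bash
python3 -c "
from h import *
go(.555,.012,.1,85.47)"
```

```text
grasp [ 465.5 -177.3   26.3] yaw 85.48 tilt [ 0.0002 -0.0001] q6 -1.96 -> turn z 0.0002 shift mm [-74.3 195.8 -73.7]
```

Emit:
apply_moves([
  [[0,0,-22],[0,0,0]],
  [[0,0,-25],[0,0,0]],
  [[0,0,-25],[0,0,0]],
  [[-9.3,24.5,0],[0,0,0]],
  [[-9.3,24.5,0],[0,0,0]],
  [[-9.3,24.5,0],[0,0,0]],
  [[-9.3,24.5,0],[0,0,0]],
  [[-9.3,24.5,0],[0,0,0]],
  [[-9.3,24.5,0],[0,0,0]],
  [[-9.3,24.5,0],[0,0,0]],
  [[-9.3,24.5,0],[0,0,0]],
  [[0,0,0],[0,0,0]],
])

```text
t: 9.28
tool_pos: [0.5561, 0.0158, 0.2654]
orientation: [0.12, 3.138, 0.003]
force: [0.5, -0.2, -0.9]
opening: 0.0578
gripper_force: 19.9
```

Emit:
apply_moves([
  [[0,0,25],[0,0,0]],
  [[0,0,25],[0,0,0]],
  [[0,0,15],[0,0,0]],
  [[0,0,8],[0,0,0]],
  [[0,0,3],[0,0,0]],
  [[0,0,0],[0,0,0]],
  [[0,0,0],[0,0,0]],
])

```text
t: 9.87
tool_pos: [0.5554, 0.012, 0.1899]
orientation: [0.124, 3.138, -0.0]
force: [-1.1, -0.4, -1.6]
opening: 0.0576
gripper_force: 19.9
```

```bash
python3 -c "
from h import *
go(.555,.012,.0215,85.47)"
```

```text
grasp [555.5  12.   22.9] yaw 85.47 tilt [ 0.001  -0.0001] q6 -1.56 -> turn z 0.0 shift mm [0.5 0.  1.4]
```

Emit:
apply_moves([
  [[0,0,1],[0,0,0]],
  [[0,0,0],[0,0,0]],
])

```text
t: 10.03
tool_pos: [0.5554, 0.0121, 0.1889]
orientation: [0.124, 3.138, -0.0]
force: [-0.2, -0.3, -1.1]
opening: 0.0576
gripper_force: 19.9
```

Emit:
apply_moves([
  [[0,0,0],[0,0,0]],
  [[0,0,0],[0,0,0]],
  [[0,0,0],[0,0,0]],
  [[0,0,0],[0,0,0]],
  [[0,0,-20],[0,0,0]],
  [[0,0,-35],[0,0,0]],
  [[0,0,-35],[0,0,0]],
  [[0,0,-35],[0,0,0]],
], claw=1)

```text
t: 10.7
tool_pos: [0.5546, 0.0123, 0.3143]
orientation: [-0.124, -3.138, -0.0]
force: [0.4, -0.3, 0.0]
opening: 0.0923
gripper_force: 0.0
```

Emit:
apply_moves([
  [[19.6,34.6,0],[0,0,0]],
  [[19.6,34.6,0],[0,0,0]],
  [[19.6,34.6,0],[0,0,0]],
  [[19.6,34.6,0],[0,0,0]],
  [[19.6,34.6,0],[0,0,0]],
  [[19.6,34.6,0],[0,0,0]],
  [[19.6,34.6,0],[0,0,0]],
  [[19.6,34.6,0],[0,0,0]],
  [[0,0,0],[0,0,0.12]],
  [[0,0,0],[0,0,0.12]],
  [[0,0,0],[0,0,0.12]],
  [[0,0,0],[0,0,0.12]],
])

```text
t: 11.7
tool_pos: [0.4201, 0.301, 0.3133]
orientation: [0.874, 3.018, -0.0]
force: [0.2, -0.6, -0.8]
opening: 0.0931
gripper_force: 0.0
```

```bash
cat > look.py <<'E'
from h import *
import sys
p,X=cloud();F=X;hsv=cv2.cvtColor(p,cv2.COLOR_BGR2HSV)
X=X.reshape(-1,3);t=wt(X)
for nm,y0,y1,z0,z1 in (('bar',-60,60,34,41),('rest',60,82,65,76),('tab',92,115,65,76)):
    k=(X[:,2]*1e3>z0)&(X[:,2]*1e3<z1)&(t[:,1]>y0)&(t[:,1]<y1)&(t[:,0]>10)&(t[:,0]<115);print(nm,k.sum(),np.round(np.percentile(t[k],[1,50,99],axis=0),1).tolist() if k.sum() else '')
def comp(nm,mm,roi,z=.008):
    a,b,c,e=roi;t=np.zeros(p.shape[:2],np.uint8);t[a:b,c:e]=mm[a:b,c:e]
    for k in cv2.findContours(t,0,1)[0]:
        if cv2.contourArea(k)>25:
            r=cv2.minAreaRect(k);B=w("top",cv2.boxPoints(r),z)[:,:2]*1e3
            s=np.array([np.linalg.norm(B[0]-B[1]),np.linalg.norm(B[1]-B[2])]);L=(B[0]-B[1]) if s[0]>s[1] else B[1]-B[2]
            print(nm,np.round(r[0],1),"ctr",np.round(B.mean(0),1),"sides",np.round(s,1),"long dir",np.round(np.degrees(np.arctan2(L[1],L[0]))%180,1))
comp("graver",(hsv[...,1]<70)&(hsv[...,2]>150),(255,320,230,340))
comp("scriberhandle",(hsv[...,1]>130)&(hsv[...,2]>120),(185,225,250,310))
comp("cutters",(hsv[...,1]<60)&(hsv[...,2]>110),(175,222,332,405))
comp("carton",(hsv[...,1]<60)&(hsv[...,2]>110),(220,265,285,348),.012)
n=sys.argv[1];cv2.imwrite(f'pics/{n}.png',cv2.resize(p[170:340,240:480],None,fx=3.3,fy=3.3))
E
python3 look.py f; python3 -c "
from h import *
go(.4628,.0761,.15,-11.9)"
```

```text
bar 637 [[80.7, -59.1], [91.7, 0.2], [102.4, 58.7]]
rest 54 [[79.8, 71.6], [90.9, 75.4], [102.5, 79.2]]
tab 43 [[79.9, 99.7], [89.3, 103.8], [102.3, 106.6]]
graver [282.6 291.2] ctr [460.1  64.1] sides [14.9 63.5] long dir 76.9
scriberhandle [279.4 206.2] ctr [630.1  68.4] sides [55.9 11.9] long dir 99.7
cutters [362.  200.5] ctr [639.1 -97.1] sides [108.1  42.2] long dir 89.2
carton [307.5 241.5] ctr [558.4  12.9] sides [57.7 33.8] long dir 89.2
grasp [420.2 300.9 146.3] yaw 57.16 tilt [ 0.0001 -0.    ] q6 -0.48 -> turn z 1.2053 shift mm [-211.2   88.    -3.7]
```

View pics/f.png

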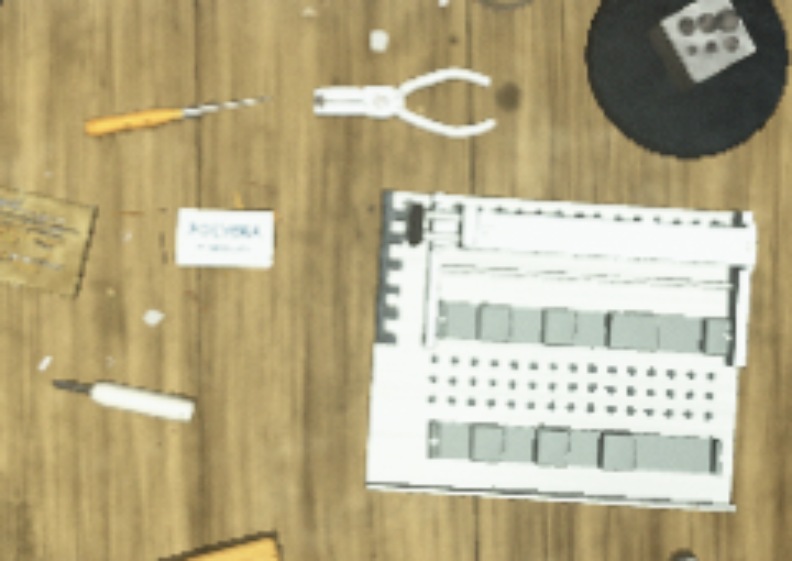

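The bar is parked at x≈90 with the tab out, so it is locked. The carton lies on the bench at (225,238) in this crop, the slots are free, and all three tools are still in place. Next is the graver.

Emit:
apply_moves([
  [[0,0,0],[0,0,0.122]],
  [[0,0,0],[0,0,0.122]],
  [[0,0,0],[0,0,0.122]],
  [[0,0,0],[0,0,0.122]],
  [[0,0,0],[0,0,0.122]],
  [[0,0,0],[0,0,0.122]],
  [[0,0,0],[0,0,0.122]],
  [[0,0,0],[0,0,0.122]],
  [[0,0,0],[0,0,0.12]],
  [[0,0,0],[0,0,0.12]],
  [[0,0,0],[0,0,0]],
])

```text
t: 12.67
tool_pos: [0.4205, 0.3005, 0.3132]
orientation: [2.439, 1.98, 0.0]
force: [0.0, -1.0, 0.1]
opening: 0.0931
gripper_force: 0.0
```

```bash
python3 -c "
from h import *
go(.4615,.0702,.021,-12.5)"
```

```text
grasp [420.5 300.5 146.2] yaw -11.88 tilt [ 0. -0.] q6 0.73 -> turn z 0.0109 shift mm [-215.9   89.9  125.2]
```

Emit:
apply_moves([
  [[-30.8,12.8,0],[0,0,0.011]],
  [[-30.8,12.8,0],[0,0,0]],
  [[-30.8,12.8,0],[0,0,0]],
  [[-30.8,12.8,0],[0,0,0]],
  [[-30.8,12.8,0],[0,0,0]],
  [[-30.8,12.8,0],[0,0,0]],
  [[-30.8,12.8,0],[0,0,0]],
  [[0,0,30],[0,0,0]],
  [[0,0,30],[0,0,0]],
  [[0,0,30],[0,0,0]],
  [[0,0,15],[0,0,0]],
  [[0,0,0],[0,0,0]],
])

```text
t: 13.67
tool_pos: [0.4601, 0.0705, 0.2042]
orientation: [-2.438, -1.974, 0.009]
force: [-1.0, 0.2, -0.6]
opening: 0.0934
gripper_force: 0.0
```

```bash
python3 look.py g|grep graver; python3 -c "
from h import *
go(.4615,.0702,.021,-12.5)"
```

```text
graver [259. 295.] ctr [453.  111.6] sides [116.6  95.6] long dir 89.3
graver [295.  294.5] ctr [453.2  39.3] sides [20.  97.5] long dir 179.3
grasp [460.5  70.7  39.5] yaw -12.06 tilt [-0.0043 -0.0002] q6 0.25 -> turn z 0.0078 shift mm [-0.2  1.1 18.5]
```

Emit:
apply_moves([
  [[0,0.5,10],[0,0,0]],
  [[0,0,6],[0,0,0]],
  [[0,0,2.5],[0,0,0]],
  [[0,0,0],[0,0,0]],
])

```text
t: 14.05
tool_pos: [0.4629, 0.0708, 0.1897]
orientation: [2.446, 1.971, 0.0]
force: [-0.1, -0.2, 0.5]
opening: 0.0933
gripper_force: 0.0
```

Emit:
apply_moves([
  [[0,0,0],[0,0,0]],
  [[0,0,0],[0,0,0]],
  [[0,0,0],[0,0,0]],
  [[0,0,0],[0,0,0]],
  [[0,0,0],[0,0,0]],
  [[0,0,0],[0,0,0]],
  [[0,0,0],[0,0,0]],
  [[0,0,0],[0,0,0]],
  [[0,0,0],[0,0,0]],
  [[0,0,0],[0,0,0]],
], claw=0, newtons=25)

```text
t: 14.88
tool_pos: [0.4628, 0.0707, 0.1897]
orientation: [-2.447, -1.97, 0.0]
force: [-0.3, 0.2, 0.4]
opening: 0.0306
gripper_force: 0.0
```

```bash
python3 -c "
from h import *
go(*tw(-6,-8,100),-94.53)"
```

```text
grasp [462.8  70.7  22.7] yaw -12.32 tilt [-0.  0.] q6 0.26 -> turn z 1.4348 shift mm [ 15.9 273.3 -77.3]
```

Still closing; wait, and lower the last 1.5 mm.

Emit:
apply_moves([
  [[0,0,0.7],[0,0,0]],
  [[0,0,0],[0,0,0]],
  [[0,0,0],[0,0,0]],
  [[0,0,0],[0,0,0]],
  [[0,0,0],[0,0,0]],
  [[0,0,0],[0,0,0]],
])

```text
t: 15.38
tool_pos: [0.4628, 0.0708, 0.189]
orientation: [-2.447, -1.97, 0.0]
force: [0.2, -0.5, -1.2]
opening: 0.0128
gripper_force: 25.0
```

Emit:
apply_moves([
  [[0,0,-10],[0,0,0]],
  [[0,0,-20],[0,0,0]],
  [[0,0,-24],[0,0,0]],
  [[0,0,-24],[0,0,0]],
  [[0,0,0],[0,0,0.12]],
  [[0,0,0],[0,0,0.12]],
  [[0,0,0],[0,0,0.12]],
  [[0,0,0],[0,0,0.12]],
  [[0,0,0],[0,0,0.12]],
  [[0,0,0],[0,0,0.12]],
  [[0,0,0],[0,0,0.12]],
  [[0,0,0],[0,0,0.12]],
])

```text
t: 16.38
tool_pos: [0.4629, 0.0708, 0.2679]
orientation: [3.082, 0.609, 0.001]
force: [0.4, -0.0, -0.2]
opening: 0.0126
gripper_force: 25.0
```

Emit:
apply_moves([
  [[0,0,0],[0,0,0.12]],
  [[0,0,0],[0,0,0.12]],
  [[0,0,0],[0,0,0.12]],
  [[0,0,0],[0,0,0.115]],
  [[0,0,0],[0,0,0]],
])

```text
t: 16.8
tool_pos: [0.4629, 0.0708, 0.2678]
orientation: [-3.139, 0.133, -0.001]
force: [0.5, -0.5, 0.2]
opening: 0.0125
gripper_force: 25.0
```

```bash
python3 -c "
from h import *
go(*tw(-6,-8,60),-94.53)
p,_=robot.read_camera('scene');cv2.imwrite('pics/s1.png',p[150:450,150:550])"
```

```text
grasp [463.   70.8 100.8] yaw -94.86 tilt [0.0006 0.    ] q6 1.7 -> turn z -0.0057 shift mm [ 15.7 273.4  40.8]
```

View pics/s1.png

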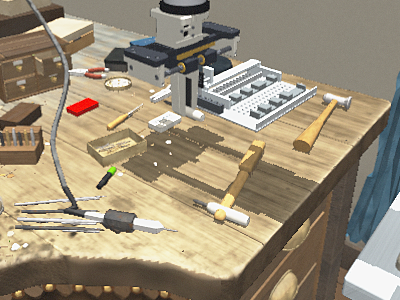

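The graver hangs level between the fingers at about (190,110). I'll carry it over slot 1.

Emit:
apply_moves([
  [[1.7,30.4,0],[0,0,-0.005]],
  [[1.7,30.4,0],[0,0,0]],
  [[1.7,30.4,0],[0,0,0]],
  [[1.7,30.4,0],[0,0,0]],
  [[1.7,30.4,0],[0,0,0]],
  [[1.7,30.4,0],[0,0,0]],
  [[1.7,30.4,0],[0,0,0]],
  [[1.7,30.4,0],[0,0,0]],
  [[1.7,30.4,0],[0,0,0]],
  [[0,0,25],[0,0,0]],
  [[0,0,15],[0,0,0]],
  [[0,0,0],[0,0,0]],
])

```text
t: 17.85
tool_pos: [0.4561, -0.2031, 0.224]
orientation: [-3.137, 0.112, 0.007]
force: [-0.3, 0.6, -0.8]
opening: 0.0125
gripper_force: 25.0
```

```bash
python3 -c "
from h import *
print(robot.read_state()['opening']);go(*tw(-6,-8,31.3),-94.53)
p,_=robot.read_camera('scene');cv2.imwrite('pics/s2.png',cv2.resize(p[200:300,320:480],None,fx=4,fy=4,interpolation=2))"
```

```text
0.012522320870239096
grasp [ 455.3 -202.7   57. ] yaw -94.1 tilt [-0.0047  0.0027] q6 1.12 -> turn z 0.0076 shift mm [ 1.8  0.2 25.7]
```

View pics/s2.png

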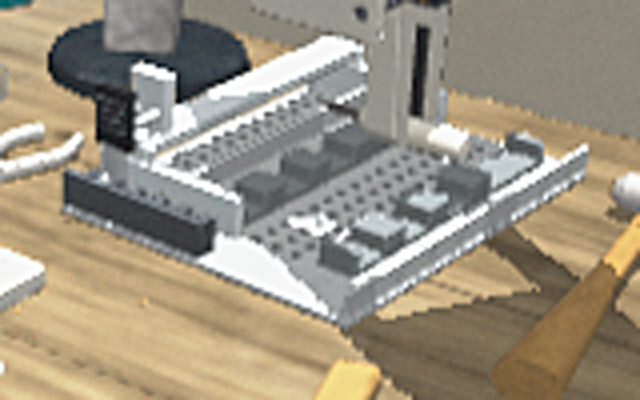

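The graver is level, with its blade at (330,105) towards the bar and its butt at (455,140). I'll lower it into slot 1.

Emit:
apply_moves([
  [[0,0,10],[0,0,0]],
  [[0,0,8],[0,0,0]],
  [[0,0,5],[0,0,0]],
  [[0,0,0],[0,0,0]],
  [[0,0,0],[0,0,0]],
])

```text
t: 18.32
tool_pos: [0.4577, -0.2029, 0.2039]
orientation: [-3.139, 0.115, 0.001]
force: [0.1, -0.8, -0.6]
opening: 0.0127
gripper_force: 25.0
```

```bash
python3 -c "
from h import *
s=robot.read_state();print(s['opening'],s['force']);go(*tw(-6,-8,31.3),-94.53)"
```

```text
0.012733124492231499 [ 0.05705574 -0.82800031 -0.60212713]
grasp [ 457.6 -202.9   36.9] yaw -94.2 tilt [-0.0005  0.0002] q6 1.12 -> turn z 0.0057 shift mm [-0.5  0.1  5.6]
```

Emit:
apply_moves([
  [[0,0,3],[0,0,0.005]],
  [[0,0,2],[0,0,0]],
  [[0,0,0],[0,0,0]],
  [[0,0,0],[0,0,0]],
])

```text
t: 18.65
tool_pos: [0.4577, -0.2032, 0.199]
orientation: [-3.139, 0.124, 0.0]
force: [-0.3, 0.1, -0.3]
opening: 0.013
gripper_force: 25.0
```

Emit:
apply_moves([
  [[0,0,0],[0,0,0]],
  [[0,0,0],[0,0,0]],
  [[0,0,0],[0,0,0]],
  [[0,0,0],[0,0,0]],
  [[0,0,0],[0,0,0]],
  [[0,0,-10],[0,0,0]],
  [[0,0,-25],[0,0,0]],
  [[0,0,-35],[0,0,0]],
  [[0,0,-35],[0,0,0]],
  [[0,0,0],[0,0,0]],
], claw=0.45)

```text
t: 19.48
tool_pos: [0.4599, -0.2044, 0.3127]
orientation: [3.134, -0.124, 0.017]
force: [0.6, -0.9, 1.2]
opening: 0.0422
gripper_force: 0.0
```

```bash
python3 -c "
from h import *
go(.6391,-.0971,.15,-0.8)
go(.6335,.0487,.15,9.7)"
```

```text
grasp [ 461.6 -205.4  145.7] yaw -94.53 tilt [ 0.0103 -0.0059] q6 1.13 -> turn z -1.636 shift mm [110.8 175.9  -4.3]
grasp [ 461.6 -205.4  145.7] yaw -94.53 tilt [ 0.0103 -0.0059] q6 1.13 -> turn z -1.8192 shift mm [221.5 212.2  -4.3]
```

Emit:
apply_moves([
  [[0,0,0],[0,0,-0.121]],
  [[0,0,0],[0,0,-0.121]],
  [[0,0,0],[0,0,-0.121]],
  [[0,0,0],[0,0,-0.121]],
  [[0,0,0],[0,0,-0.121]],
  [[0,0,0],[0,0,-0.121]],
  [[0,0,0],[0,0,-0.121]],
  [[0,0,0],[0,0,-0.121]],
  [[0,0,0],[0,0,-0.121]],
  [[0,0,0],[0,0,-0.121]],
  [[0,0,0],[0,0,-0.121]],
  [[0,0,0],[0,0,-0.121]],
], claw=0.6)

```text
t: 20.48
tool_pos: [0.4577, -0.2032, 0.3047]
orientation: [2.424, 1.998, 0.0]
force: [-0.1, -0.0, 0.7]
opening: 0.0558
gripper_force: 0.0
```

Emit:
apply_moves([
  [[0,0,0],[0,0,-0.121]],
  [[0,0,0],[0,0,-0.121]],
  [[0,0,0],[0,0,-0.121]],
  [[24.6,23.6,0],[0,0,0]],
  [[24.6,23.6,0],[0,0,0]],
  [[24.6,23.6,0],[0,0,0]],
  [[24.6,23.6,0],[0,0,0]],
  [[24.6,23.6,0],[0,0,0]],
  [[24.6,23.6,0],[0,0,0]],
  [[24.6,23.6,0],[0,0,0]],
  [[24.6,23.6,0],[0,0,0]],
  [[0,0,0],[0,0,0]],
])

```text
t: 21.48
tool_pos: [0.6136, 0.0266, 0.3047]
orientation: [2.026, 2.4, 0.005]
force: [-0.0, 1.1, -0.2]
opening: 0.0557
gripper_force: 0.0
```

```bash
python3 -c "
from h import *
go(.6335,.0487,.020,9.7)"; python3 look.py i
```

```text
grasp [614.   26.9 137.7] yaw 9.66 tilt [0.0021 0.002 ] q6 -0.21 -> turn z -0.0007 shift mm [ 18.2  22.9 117.7]
bar 637 [[80.6, -59.2], [91.7, -0.7], [102.4, 58.7]]
rest 58 [[79.9, 71.2], [90.2, 75.6], [102.3, 79.1]]
tab 44 [[79.9, 99.7], [89.3, 103.8], [102.5, 106.8]]
graver [328.4 287. ] ctr [467.4 -27.4] sides [127.8  19.3] long dir 177.6
graver [317.2 287. ] ctr [467.6  -5.1] sides [127.9  19.2] long dir 177.4
cutters [360.5 198. ] ctr [644.2 -94.2] sides [114.3  92.5] long dir 89.2
carton [301.  238.2] ctr [565.1  25.6] sides [32.8  6.9] long dir 101.7
carton [322.5 242. ] ctr [557.  -16.9] sides [45.8 87.4] long dir 179.2
carton [297.8 221.2] ctr [599.1  31.6] sides [52.7  9.2] long dir 96.2
```

View pics/i.png

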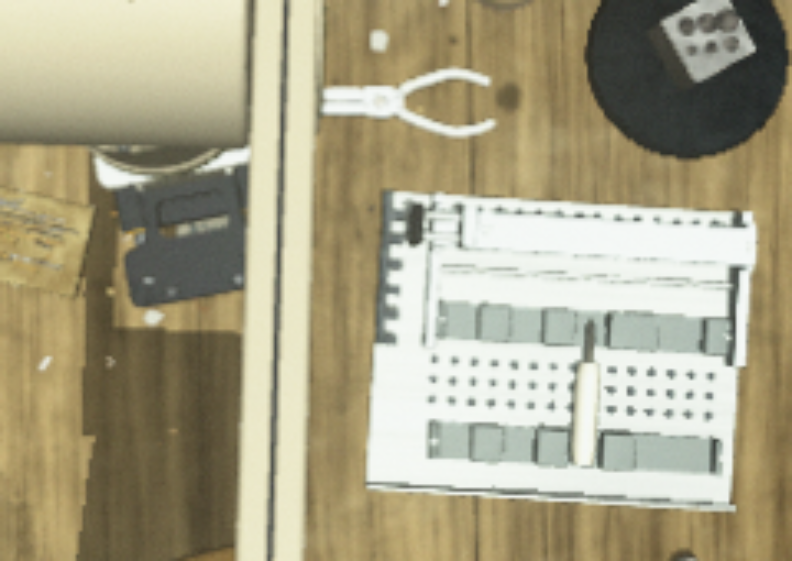

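The graver lies in slot 1 at (587,400), blade towards the bar, and the bar is still parked. Next is the scriber.

Emit:
apply_moves([
  [[18.2,22.9,0],[0,0,0]],
  [[0,0,25],[0,0,0]],
  [[0,0,25],[0,0,0]],
  [[0,0,25],[0,0,0]],
  [[0,0,20],[0,0,0]],
  [[0,0,13],[0,0,0]],
  [[0,0,5],[0,0,0]],
  [[0,0,0],[0,0,0]],
  [[0,0,0],[0,0,0]],
])

```text
t: 22.28
tool_pos: [0.6316, 0.0433, 0.1922]
orientation: [2.031, 2.396, 0.001]
force: [0.6, -0.8, 0.6]
opening: 0.0557
gripper_force: 0.0
```

```bash
python3 -c "
from h import *
go(.6335,.0487,.0205,9.7)"
```

```text
grasp [631.8  43.3  25.2] yaw 9.43 tilt [ 0.0012 -0.0001] q6 -0.18 -> turn z -0.0046 shift mm [5.1 2.6 4.7]
```

Emit:
apply_moves([
  [[4,2,2.5],[0,0,-0.005]],
  [[0,0,1.8],[0,0,0]],
  [[0,0,0],[0,0,0]],
  [[0,0,0],[0,0,0]],
])

```text
t: 22.62
tool_pos: [0.6327, 0.0481, 0.1873]
orientation: [2.024, 2.402, 0.001]
force: [-0.3, 0.7, -0.4]
opening: 0.0557
gripper_force: 0.0
```

Emit:
apply_moves([
  [[0,0,0],[0,0,0]],
  [[0,0,0],[0,0,0]],
  [[0,0,0],[0,0,0]],
  [[0,0,0],[0,0,0]],
  [[0,0,0],[0,0,0]],
  [[0,0,0],[0,0,0]],
  [[0,0,0],[0,0,0]],
  [[0,0,0],[0,0,0]],
  [[0,0,0],[0,0,0]],
  [[0,0,0],[0,0,0]],
], claw=0, newtons=25)

```text
t: 23.45
tool_pos: [0.6325, 0.0479, 0.1867]
orientation: [2.025, 2.402, -0.0]
force: [-0.2, -0.0, 0.4]
opening: 0.0103
gripper_force: 25.0
```

```bash
python3 -c "
from h import *
go(*tw(-10,70,100),85.47)"
```

```text
grasp [632.5  47.9  19.7] yaw 9.74 tilt [ 0. -0.] q6 -0.18 -> turn z -1.3218 shift mm [ 159.1 -186.   -80.3]
```

Emit:
apply_moves([
  [[0,0,-10],[0,0,0]],
  [[0,0,-25],[0,0,0]],
  [[0,0,-30],[0,0,0]],
  [[0,0,-30],[0,0,0]],
  [[0,0,0],[0,0,-0.12]],
  [[0,0,0],[0,0,-0.12]],
  [[0,0,0],[0,0,-0.12]],
  [[0,0,0],[0,0,-0.12]],
  [[0,0,0],[0,0,-0.12]],
  [[0,0,0],[0,0,-0.12]],
  [[0,0,0],[0,0,-0.12]],
  [[0,0,0],[0,0,-0.12]],
])

```text
t: 24.45
tool_pos: [0.6325, 0.0479, 0.2826]
orientation: [0.678, 3.067, 0.0]
force: [0.4, -1.0, -1.1]
opening: 0.0099
gripper_force: 25.0
```

Emit:
apply_moves([
  [[0,0,0],[0,0,-0.12]],
  [[0,0,0],[0,0,-0.12]],
  [[0,0,0],[0,0,-0.122]],
  [[19.9,0,0],[0,0,0]],
  [[25,-25,0],[0,0,0]],
  [[25,-25,0],[0,0,0]],
  [[25,-25,0],[0,0,0]],
  [[25,-25,0],[0,0,0]],
  [[25,-25,0],[0,0,0]],
  [[13,-31,0],[0,0,0]],
  [[0,-30,0],[0,0,0]],
  [[0,0,0],[0,0,0]],
])

```text
t: 25.45
tool_pos: [0.4595, -0.1288, 0.2831]
orientation: [0.129, 3.137, -0.004]
force: [-1.0, -0.0, 0.8]
opening: 0.0102
gripper_force: 25.0
```

```bash
python3 -c "
from h import *
print(robot.read_state()['opening']);go(*tw(-9,70,29.2),85.47)
p,_=robot.read_camera('scene');cv2.imwrite('pics/s3.png',cv2.resize(p[150:300,280:480],None,fx=4,fy=4,interpolation=2))"
```

```text
0.010228059976641531
grasp [ 459.8 -129.3  116.1] yaw 85.31 tilt [ 0.0017 -0.0027] q6 -1.87 -> turn z -0.0028 shift mm [-0.1  4.3 86.9]
```

View pics/s3.png

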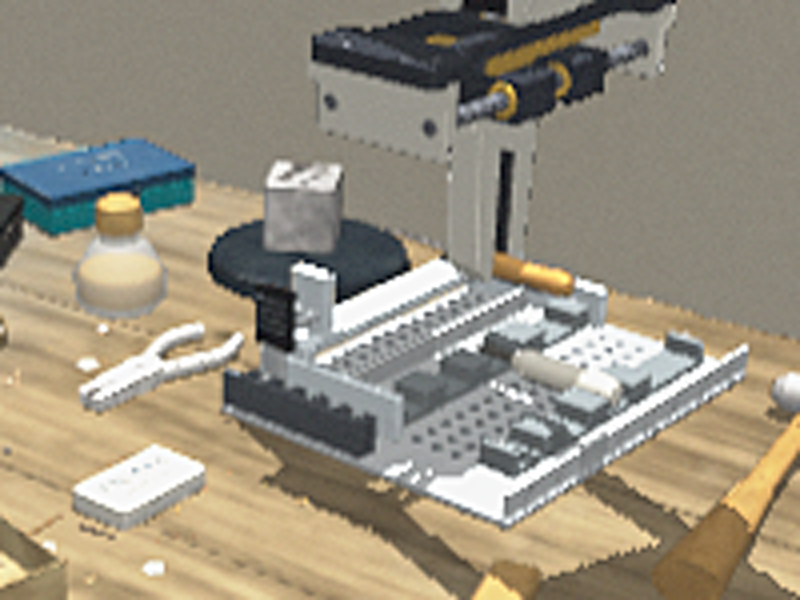

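The scriber is held level, with its handle at (535,270). I'll descend.

Emit:
apply_moves([
  [[0,0,20],[0,0,0]],
  [[0,0,20],[0,0,0]],
  [[0,0,15],[0,0,0]],
  [[0,0,7],[0,0,0]],
  [[0,0,0],[0,0,0]],
  [[0,0,0],[0,0,0]],
])

```text
t: 26.0
tool_pos: [0.4607, -0.1246, 0.2201]
orientation: [-0.123, -3.139, -0.0]
force: [0.7, -0.1, -0.1]
opening: 0.0098
gripper_force: 25.0
```

```bash
python3 -c "
from h import *
s=robot.read_state();print(s['opening'],s['force']);go(*tw(-9,70,29.2),85.47)"
```

```text
0.009795240195660086 [ 0.65487979 -0.09132177 -0.11773382]
grasp [ 460.7 -124.5   53.1] yaw 85.52 tilt [-0.0002  0.0002] q6 -1.86 -> turn z 0.0009 shift mm [ 0.4 -0.5 23.9]
```

Emit:
apply_moves([
  [[0.4,-0.4,8],[0,0,0]],
  [[0,0,7],[0,0,0]],
  [[0,0,5],[0,0,0]],
  [[0,0,3.3],[0,0,0]],
  [[0,0,0],[0,0,0]],
  [[0,0,0],[0,0,0]],
])

```text
t: 26.5
tool_pos: [0.46, -0.1255, 0.1963]
orientation: [-0.124, -3.139, -0.0]
force: [-0.4, -0.1, 0.4]
opening: 0.0102
gripper_force: 25.0
```

Emit:
apply_moves([
  [[0,0,0],[0,0,0]],
  [[0,0,0],[0,0,0]],
  [[0,0,0],[0,0,0]],
  [[0,0,0],[0,0,0]],
  [[0,0,0],[0,0,0]],
  [[0,0,-10],[0,0,0]],
  [[0,0,-25],[0,0,0]],
  [[0,0,-35],[0,0,0]],
  [[0,0,-35],[0,0,0]],
  [[0,0,0],[0,0,0]],
], claw=0.4)

```text
t: 27.33
tool_pos: [0.4624, -0.1263, 0.3099]
orientation: [0.123, 3.128, -0.006]
force: [1.1, 0.1, 0.2]
opening: 0.0374
gripper_force: 0.0
```

```bash
python3 -c "
from h import *
go(.6391,-.0971,.13,-0.8)"
```

```text
grasp [ 464.2 -127.1  142.9] yaw 85.49 tilt [ 0.0108 -0.0043] q6 -1.87 -> turn z 1.506 shift mm [ 32.4 174.5  12.9]
```

Emit:
apply_moves([
  [[0,0,0],[0,0,0.116]],
  [[0,0,0],[0,0,0.116]],
  [[0,0,0],[0,0,0.116]],
  [[0,0,0],[0,0,0.116]],
  [[0,0,0],[0,0,0.116]],
  [[0,0,0],[0,0,0.116]],
  [[0,0,0],[0,0,0.116]],
  [[0,0,0],[0,0,0.116]],
  [[0,0,0],[0,0,0.116]],
  [[0,0,0],[0,0,0.116]],
  [[0,0,0],[0,0,0.116]],
  [[0,0,0],[0,0,0.116]],
], claw=1)

```text
t: 28.33
tool_pos: [0.4601, -0.1255, 0.3021]
orientation: [2.114, 2.323, 0.0]
force: [-0.2, -0.2, 0.8]
opening: 0.093
gripper_force: 0.0
```

Emit:
apply_moves([
  [[23.8,19.4,0],[0,0,0.114]],
  [[23.8,19.4,0],[0,0,0]],
  [[23.8,19.4,0],[0,0,0]],
  [[23.8,19.4,0],[0,0,0]],
  [[23.8,19.4,0],[0,0,0]],
  [[23.8,19.4,0],[0,0,0]],
  [[23.8,19.4,0],[0,0,0]],
  [[0,0,0],[0,0,0]],
])

```text
t: 29.0
tool_pos: [0.5975, 0.0451, 0.3021]
orientation: [2.234, 2.209, 0.004]
force: [0.2, -0.5, 0.2]
opening: 0.0926
gripper_force: 0.0
```

```bash
python3 look.py j; python3 -c "
from h import *
go(.6391,-.0971,.13,-0.8)"
```

```text
bar 652 [[80.6, -58.9], [91.5, -0.9], [102.4, 58.5]]
rest 57 [[79.9, 71.4], [89.3, 75.6], [102.5, 79.0]]
tab 44 [[79.9, 99.7], [89.3, 103.7], [102.3, 106.7]]
graver [312. 287.] ctr [467.8   5.2] sides [ 16.  127.3] long dir 179.2
graver [300.5 287. ] ctr [468.1  28.2] sides [ 18.  127.4] long dir 179.3
cutters [362.  200.5] ctr [639.1 -97.1] sides [108.1  42.2] long dir 89.2
carton [320.5 242. ] ctr [557. -13.] sides [ 6.  31.8] long dir 179.2
carton [302. 242.] ctr [557.6  23.8] sides [67.8 87.5] long dir 179.2
grasp [596.5  43.5 134.8] yaw -0.63 tilt [0.0006 0.0004] q6 -0.0 -> turn z 0.0029 shift mm [-140.    44.6    4.8]
```

View pics/j.png

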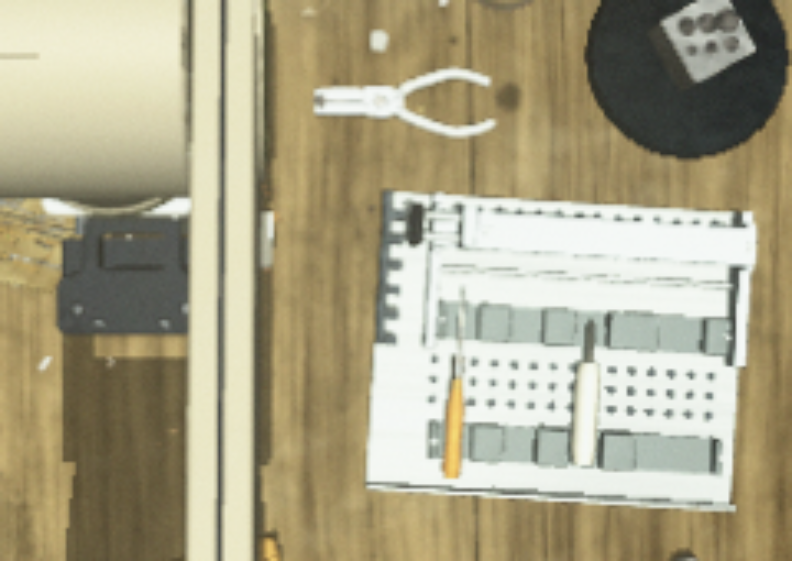

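Both slim tools lie in their slots: scriber at (455,430) in slot 3 and graver at (587,400) in slot 1, both pointing to the bar. The cutters at (405,101) are unmoved. I'll pick them up with a reduced opening so the fingers clear the tray corner.

Emit:
apply_moves([
  [[-28,8.9,0],[0,0,0.003]],
  [[-28,8.9,0],[0,0,0]],
  [[-28,8.9,0],[0,0,0]],
  [[-28,8.9,0],[0,0,0]],
  [[-28,8.9,0],[0,0,0]],
  [[0,0,30],[0,0,0]],
  [[0,0,30],[0,0,0]],
  [[0,0,0],[0,0,0]],
  [[0,0,0],[0,0,0]],
  [[0,0,0],[0,0,0]],
], claw=0.62)

```text
t: 29.88
tool_pos: [0.6376, -0.0996, 0.243]
orientation: [2.24, 2.202, 0.001]
force: [-0.4, -0.8, 0.4]
opening: 0.0574
gripper_force: 0.0
```

```bash
python3 -c "
from h import *
print(robot.read_state()['opening']);go(.6391,-.0971,.0205,-0.8)"
```

```text
0.05736681230943666
grasp [637.7 -99.7  76. ] yaw -0.98 tilt [ 0.0008 -0.0003] q6 -0.22 -> turn z -0.0031 shift mm [ 2.6  1.3 55.5]
```

Emit:
apply_moves([
  [[1.5,1.2,20],[0,0,0]],
  [[0,0,20],[0,0,0]],
  [[0,0,10],[0,0,0]],
  [[0,0,5],[0,0,0]],
  [[0,0,0],[0,0,0]],
  [[0,0,0],[0,0,0]],
])

```text
t: 30.38
tool_pos: [0.6394, -0.0979, 0.1881]
orientation: [2.239, 2.202, 0.002]
force: [0.4, 0.4, 0.3]
opening: 0.0573
gripper_force: 0.0
```

Emit:
apply_moves([
  [[0,0,0],[0,0,0]],
  [[0,0,0],[0,0,0]],
  [[0,0,0],[0,0,0]],
  [[0,0,0],[0,0,0]],
  [[0,0,0],[0,0,0]],
  [[0,0,0],[0,0,0]],
  [[0,0,0],[0,0,0]],
  [[0,0,0],[0,0,0]],
  [[0,0,0],[0,0,0]],
  [[0,0,0],[0,0,0]],
], claw=0, newtons=25)

```text
t: 31.22
tool_pos: [0.6388, -0.098, 0.1865]
orientation: [2.24, 2.202, -0.0]
force: [-0.3, -1.8, 2.4]
opening: 0.0263
gripper_force: 23.5
```

```bash
python3 -c "
from h import *
go(*tw(0,-62,120),-94.53)"
```

```text
grasp [638.8 -98.1  19.5] yaw -0.98 tilt [ 0.0001 -0.0002] q6 -0.21 -> turn z 1.6328 shift mm [-166.9  173.  -100.5]
```

Emit:
apply_moves([
  [[0,0,0],[0,0,0]],
  [[0,0,0],[0,0,0]],
  [[0,0,0],[0,0,0]],
])

```text
t: 31.47
tool_pos: [0.6388, -0.098, 0.1865]
orientation: [2.24, 2.202, 0.0]
force: [-0.9, -1.8, 1.4]
opening: 0.0263
gripper_force: 23.5
```

```bash
python3 -c "
from h import *
p,_=robot.read_camera('scene');cv2.imwrite('pics/s4.png',cv2.resize(p[190:300,270:420],None,fx=4,fy=4,interpolation=2))"
```

```text
(no output)
```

View pics/s4.png

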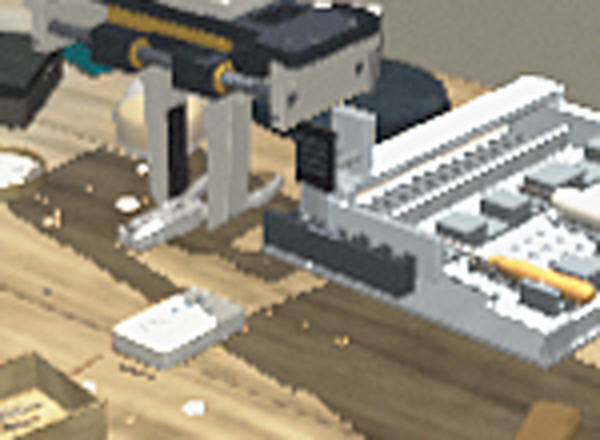

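The cutters are held just behind the joint and the grip is steady. I'll lift and turn.

Emit:
apply_moves([
  [[0,0,-8],[0,0,0]],
  [[0,0,-20],[0,0,0]],
  [[0,0,-24],[0,0,0]],
  [[0,0,-24],[0,0,0]],
  [[0,0,-24],[0,0,0]],
  [[0,0,0],[0,0,0]],
])

```text
t: 32.02
tool_pos: [0.6406, -0.0981, 0.2931]
orientation: [2.235, 2.198, 0.008]
force: [0.3, -0.3, -0.4]
opening: 0.0264
gripper_force: 23.7
```

Emit:
apply_moves([
  [[0,0,0],[0,0,0.117]],
  [[0,0,0],[0,0,0.117]],
  [[0,0,0],[0,0,0.117]],
  [[0,0,0],[0,0,0.117]],
  [[0,0,0],[0,0,0.117]],
  [[0,0,0],[0,0,0.117]],
  [[0,0,0],[0,0,0.117]],
  [[0,0,0],[0,0,0.117]],
  [[0,0,0],[0,0,0.117]],
  [[0,0,0],[0,0,0.117]],
  [[0,0,0],[0,0,0.117]],
  [[0,0,0],[0,0,0.117]],
])

```text
t: 33.02
tool_pos: [0.6384, -0.0976, 0.2855]
orientation: [-3.133, -0.226, 0.002]
force: [-0.1, -0.6, -0.3]
opening: 0.0265
gripper_force: 23.7
```

Emit:
apply_moves([
  [[0,0,0],[0,0,0.117]],
  [[0,0,0],[0,0,0.112]],
  [[0,0,0],[0,0,0]],
  [[0,0,0],[0,0,0]],
])

```text
t: 33.35
tool_pos: [0.6385, -0.0977, 0.2858]
orientation: [-3.139, 0.119, 0.002]
force: [-0.7, -0.2, -0.5]
opening: 0.0262
gripper_force: 23.7
```

```bash
python3 -c "
from h import *
go(*tw(0,-62,120),-94.53)
p,_=robot.read_camera('scene');cv2.imwrite('pics/s5.png',cv2.resize(p[150:300,270:470],None,fx=4,fy=4,interpolation=2))"
```

```text
grasp [638.3 -97.7 118.8] yaw -94.33 tilt [-0.001   0.0004] q6 1.42 -> turn z 0.0035 shift mm [-166.4  173.3   -1.2]
```

View pics/s5.png

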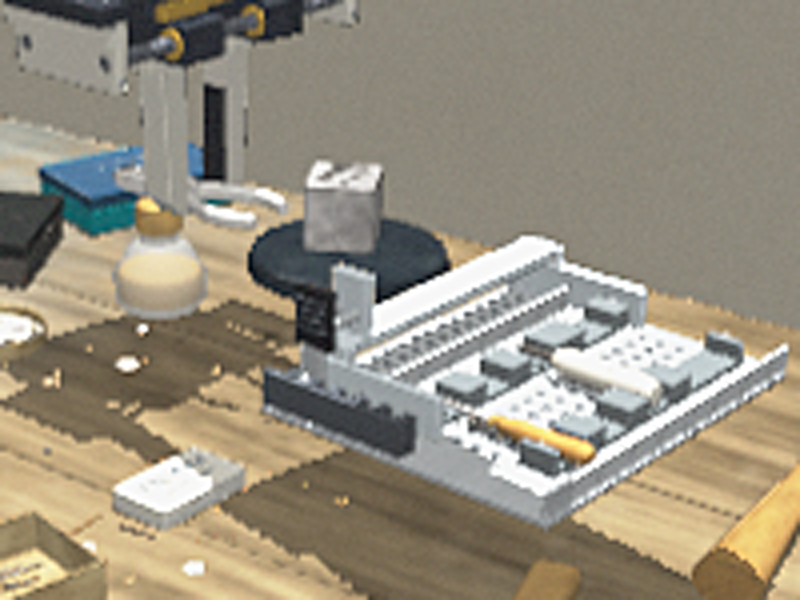

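The cutters are level, handles towards the robot and jaws away. That was picture 14, so from here I check by numbers. I'll carry them over the wide slot.

Emit:
apply_moves([
  [[-20.8,21.7,0],[0,0,0.003]],
  [[-20.8,21.7,0],[0,0,0]],
  [[-20.8,21.7,0],[0,0,0]],
  [[-20.8,21.7,0],[0,0,0]],
  [[-20.8,21.7,0],[0,0,0]],
  [[-20.8,21.7,0],[0,0,0]],
  [[-20.8,21.7,0],[0,0,0]],
  [[-20.8,21.7,0],[0,0,0]],
  [[0,0,25],[0,0,0]],
  [[0,0,20],[0,0,0]],
  [[0,0,0],[0,0,0]],
  [[0,0,0],[0,0,0]],
])

```text
t: 34.4
tool_pos: [0.4581, -0.2569, 0.2404]
orientation: [-3.137, 0.126, 0.004]
force: [0.6, 0.1, -0.8]
opening: 0.0265
gripper_force: 23.7
```

```bash
python3 -c "
from h import *
print(robot.read_state()['opening']);go(*tw(0,-62,29.0),-94.53)
p,X=cloud('scene');t=wt(X.reshape(-1,3));z=X[...,2].ravel()*1e3
# handles / jaws sticking out of the fingers
for a,b in((-62,-25),(25,62)):
    k=(t[:,0]>a)&(t[:,0]<b)&(abs(t[:,1]+62)<30)&(z>40)&(z<85);print((a,b),k.sum(),np.round(np.percentile(np.c_[t[k],z[k]],[2,50,98],axis=0),1).tolist() if k.sum() else '')
"
```

```text
0.02654515641763892
grasp [ 457.7 -256.6   73.4] yaw -94.6 tilt [-0.0025  0.0019] q6 1.04 -> turn z -0.0012 shift mm [ 1.2  0.6 44.4]
(-62, -25) 103 [[-56.0, -78.8, 56.8], [-40.1, -46.7, 61.7], [-25.7, -39.6, 64.8]]
(25, 62) 72 [[26.4, -69.7, 52.7], [38.3, -55.4, 60.1], [53.8, -52.1, 63.4]]
```

Emit:
apply_moves([
  [[0.5,1.0,10],[0,0,0]],
  [[0,0,10],[0,0,0]],
  [[0,0,8],[0,0,0]],
  [[0,0,6],[0,0,0]],
  [[0,0,3],[0,0,0]],
  [[0,0,0],[0,0,0]],
  [[0,0,0],[0,0,0]],
])

```text
t: 35.03
tool_pos: [0.4591, -0.2583, 0.2042]
orientation: [-3.139, 0.129, 0.001]
force: [0.3, -0.3, -0.6]
opening: 0.0265
gripper_force: 23.7
```

```bash
python3 -c "
from h import *
s=robot.read_state();print(s['opening'],s['force']);go(*tw(0,-62,29.0),-94.53)"
```

```text
0.026489063261768017 [ 0.29113952 -0.31129975 -0.55549922]
grasp [ 459.  -258.2   37.2] yaw -94.7 tilt [-0.0005  0.0003] q6 1.04 -> turn z -0.003 shift mm [-0.3 -0.9  8.2]
```

Emit:
apply_moves([
  [[0,0,3],[0,0,0]],
  [[0,0,3],[0,0,0]],
  [[0,0,1.8],[0,0,0]],
  [[0,0,0],[0,0,0]],
  [[0,0,0],[0,0,0]],
])

```text
t: 35.45
tool_pos: [0.4591, -0.2583, 0.1965]
orientation: [-3.139, 0.129, 0.0]
force: [-0.1, 0.8, -0.1]
opening: 0.0264
gripper_force: 23.7
```

```bash
python3 -c "
from h import *
s=robot.read_state();print(s['opening'],s['force']);go(*tw(0,-62,29.0),-94.53)"
```

```text
0.026377707975233082 [-0.11431536  0.80262528 -0.10372945]
grasp [ 459.1 -258.3   29.5] yaw -94.71 tilt [-0.0002  0.0001] q6 1.04 -> turn z -0.0032 shift mm [-0.3 -1.   0.5]
```

Emit:
apply_moves([
  [[0,0,0],[0,0,0]],
  [[0,0,0],[0,0,0]],
  [[0,0,0],[0,0,0]],
  [[0,0,0],[0,0,0]],
  [[0,0,0],[0,0,0]],
  [[0,0,-10],[0,0,0]],
  [[0,0,-25],[0,0,0]],
  [[0,0,-35],[0,0,0]],
  [[0,0,-35],[0,0,0]],
  [[0,0,0],[0,0,0]],
], claw=0.42)

```text
t: 36.28
tool_pos: [0.4613, -0.2598, 0.3106]
orientation: [3.132, -0.129, 0.016]
force: [1.1, -0.9, 1.8]
opening: 0.0386
gripper_force: 0.0
```

Emit:
apply_moves([
  [[-6,-37.8,0],[0,0,0]],
  [[-6,-37.8,0],[0,0,0]],
  [[-6,-37.8,0],[0,0,0]],
  [[-6,-37.8,0],[0,0,0]],
  [[-6,-37.8,0],[0,0,0]],
  [[-6,-37.8,0],[0,0,0]],
  [[-6,-37.8,0],[0,0,0]],
  [[-6,-37.8,0],[0,0,0]],
  [[-6,-37.8,0],[0,0,0]],
  [[-6,-37.8,0],[0,0,0]],
  [[-6,-37.8,0],[0,0,0]],
  [[0,0,0],[0,0,0]],
], claw=1)

```text
t: 37.28
tool_pos: [0.4265, 0.1668, 0.3027]
orientation: [-3.136, 0.121, -0.002]
force: [0.1, -0.2, -0.1]
opening: 0.0928
gripper_force: 0.0
```

```bash
cat > chk.py <<'E'
from h import *
for n in("top","scene"):
    p,X=cloud(n);t=wt(X.reshape(-1,3));z=X[...,2].ravel()*1e3;hsv=cv2.cvtColor(p,cv2.COLOR_BGR2HSV).reshape(-1,3)
    print(n)
    for nm,y0,y1 in(("wide",-88,-37),("s1",-17,1),("s2",22,40),("s3",61,79)):
        for a,b in((-68,-48),(-47,-25),(-24,24),(25,47),(48,66)):
            k=(t[:,0]>a)&(t[:,0]<b)&(t[:,1]>y0)&(t[:,1]<y1)&(z<60)&(z>10.5 if abs(a+b)>80 and 0 else z>7)
            print(nm,(a,b),k.sum(),"z med/98%",np.round(np.percentile(z[k],[50,98]),1) if k.sum() else '',"y of z>14",np.round(np.percentile(t[k&(z>14),1],[2,98]),1) if (k&(z>14)).sum()>3 else '')
p,X=cloud();t=wt(X.reshape(-1,3));z=X[...,2].ravel()*1e3
for nm,y0,y1,z0,z1 in (('bar',-60,60,34,41),('rest',60,82,65,76),('tab',92,115,65,76)):
    k=(z>z0)&(z<z1)&(t[:,1]>y0)&(t[:,1]<y1)&(t[:,0]>10)&(t[:,0]<115);print(nm,k.sum(),np.round(np.percentile(t[k],[1,50,99],axis=0),1).tolist() if k.sum() else '')
E
python3 chk.py; python3 -c "
from h import *
go(*tw(90.5,84,62),-94.53)"
```

```text
top
wide (-68, -48) 102 z med/98% [16.5 21.7] y of z>14 [-86.5 -38.8]
wide (-47, -25) 261 z med/98% [11.  21.2] y of z>14 [-87.3 -37.7]
wide (-24, 24) 306 z med/98% [17.7 24.1] y of z>14 [-77.2 -45.1]
wide (25, 47) 278 z med/98% [19.4 23.3] y of z>14 [-87.1 -37.9]
wide (48, 66) 91 z med/98% [ 9.6 22.2] y of z>14 [-82.5 -52.6]
s1 (-68, -48) 31 z med/98% [13.9 21.1] y of z>14 [-16.5   0.5]
s1 (-47, -25) 90 z med/98% [22.2 26.6] y of z>14 [-14.   -0.2]
s1 (-24, 24) 185 z med/98% [22.2 27.2] y of z>14 [-14.    0.2]
s1 (25, 47) 85 z med/98% [10.3 21.6] y of z>14 [-8.6 -4.4]
s1 (48, 66) 17 z med/98% [7.5 9.9] y of z>14 
s2 (-68, -48) 32 z med/98% [12.4 23.1] y of z>14 [23.  38.8]
s2 (-47, -25) 85 z med/98% [ 9.3 12.4] y of z>14 
s2 (-24, 24) 60 z med/98% [ 7.9 11.3] y of z>14 
s2 (25, 47) 91 z med/98% [ 9.4 12.4] y of z>14 
s2 (48, 66) 21 z med/98% [ 7.7 10.1] y of z>14 
s3 (-68, -48) 53 z med/98% [18.5 22.6] y of z>14 [62.6 78.2]
s3 (-47, -25) 94 z med/98% [16.8 23. ] y of z>14 [65.9 75.9]
s3 (-24, 24) 124 z med/98% [16.9 23.2] y of z>14 [66.6 75.8]
s3 (25, 47) 89 z med/98% [ 9.9 18.1] y 
[... 841 characters left out ...]
% [10.1 10.1] y of z>14 
s2 (25, 47) 15 z med/98% [ 8.9 10.4] y of z>14 
s2 (48, 66) 18 z med/98% [13.7 20.3] y of z>14 [23.7 38.4]
s3 (-68, -48) 63 z med/98% [16.4 21.4] y of z>14 [63.1 77.9]
s3 (-47, -25) 52 z med/98% [17.9 20.7] y of z>14 [66.8 76. ]
s3 (-24, 24) 84 z med/98% [15.2 20.6] y of z>14 [66.6 74.7]
s3 (25, 47) 16 z med/98% [ 8.8 17.6] y of z>14 [62.  72.2]
s3 (48, 66) 4 z med/98% [17.4 17.7] y of z>14 [61.1 68.1]
bar 635 [[80.7, -58.1], [91.6, 0.8], [102.5, 59.0]]
rest 58 [[79.8, 71.4], [89.3, 75.4], [102.5, 79.1]]
tab 43 [[79.8, 99.6], [89.3, 103.8], [102.3, 106.6]]
grasp [427.5 161.6 135. ] yaw -94.6 tilt [ 0.0005 -0.0004] q6 1.9 -> turn z -0.0013 shift mm [154.8 269.1  73. ]
```

All tools are seated: graver top at about 24 mm, cutters at about 21, scriber at about 21, all under the bar's 28 mm. The bar is still parked. Next I'll close it.

Emit:
apply_moves([
  [[17.2,30,0],[0,0,0]],
  [[17.2,30,0],[0,0,0]],
  [[17.2,30,0],[0,0,0]],
  [[17.2,30,0],[0,0,0]],
  [[17.2,30,0],[0,0,0]],
  [[17.2,30,0],[0,0,0]],
  [[17.2,30,0],[0,0,0]],
  [[17.2,30,0],[0,0,0]],
  [[17.2,30,0],[0,0,0]],
  [[0,0,20],[0,0,0]],
  [[0,0,0],[0,0,0]],
  [[0,0,0],[0,0,0]],
])

```text
t: 38.43
tool_pos: [0.5583, -0.1219, 0.2803]
orientation: [-3.138, 0.134, 0.006]
force: [0.7, 0.3, 0.2]
opening: 0.0933
gripper_force: 0.0
```

```bash
python3 -c "
from h import *
go(*tw(90.5,83.3,62),-94.53)"
```

```text
grasp [ 557.6 -121.7  113.3] yaw -94.88 tilt [-0.0037  0.0012] q6 1.35 -> turn z -0.0061 shift mm [ 2.7 -2.3 51.3]
```

Emit:
apply_moves([
  [[1,-2,15],[0,0,-0.004]],
  [[0,0,15],[0,0,0]],
  [[0,0,12],[0,0,0]],
  [[0,0,7],[0,0,0]],
  [[0,0,0],[0,0,0]],
  [[0,0,0],[0,0,0]],
])

```text
t: 38.93
tool_pos: [0.5606, -0.1182, 0.2328]
orientation: [-3.139, 0.122, 0.001]
force: [-0.0, 0.4, 0.9]
opening: 0.093
gripper_force: 0.0
```

```bash
python3 -c "
from h import *
print(robot.read_state()['force']);go(*tw(90.5,83.3,62),-94.53)"
```

```text
[-0.02165205  0.40046208  0.85976294]
grasp [ 560.5 -118.2   65.8] yaw -94.46 tilt [-0.0006  0.0001] q6 1.35 -> turn z 0.0012 shift mm [0.1 1.4 3.8]
```

Emit:
apply_moves([
  [[0,1.3,3],[0,0,0]],
  [[0,0,0],[0,0,0]],
  [[0,0,0],[0,0,0]],
])

```text
t: 39.18
tool_pos: [0.5609, -0.1198, 0.2302]
orientation: [3.139, -0.123, 0.001]
force: [0.0, -0.2, -0.2]
opening: 0.0927
gripper_force: 0.0
```

Emit:
apply_moves([
  [[0,0,0],[0,0,0]],
  [[0,0,0],[0,0,0]],
  [[0,0,0],[0,0,0]],
  [[0,0,0],[0,0,0]],
  [[0,0,0],[0,0,0]],
  [[0,0,0],[0,0,0]],
  [[0,0,0],[0,0,0]],
  [[0,0,0],[0,0,0]],
  [[0,0,0],[0,0,0]],
  [[0,0,0],[0,0,0]],
  [[0,0,0],[0,0,0]],
], claw=0, newtons=23)

```text
t: 40.1
tool_pos: [0.5607, -0.1193, 0.2297]
orientation: [-3.138, 0.122, -0.0]
force: [0.5, 1.3, 1.3]
opening: 0.0289
gripper_force: 23.0
```

Emit:
apply_moves([
  [[-3,0,0],[0,0,0]],
  [[-4,0,0],[0,0,0]],
  [[-4,0,0],[0,0,0]],
  [[-4,0,0],[0,0,0]],
  [[-4,0,0],[0,0,0]],
  [[-4,0,0],[0,0,0]],
  [[-4,0,0],[0,0,0]],
  [[-3,0,0],[0,0,0]],
  [[0,0,0],[0,0,0]],
])

```text
t: 40.85
tool_pos: [0.53, -0.117, 0.2296]
orientation: [-3.138, 0.123, 0.001]
force: [-0.9, 5.5, 2.2]
opening: 0.0286
gripper_force: 23.0
```

Emit:
apply_moves([
  [[-4,0,0],[0,0,0]],
  [[-4,0,0],[0,0,0]],
  [[-4,0,0],[0,0,0]],
  [[-4,0,0],[0,0,0]],
  [[-4,0,0],[0,0,0]],
  [[-4,0,0],[0,0,0]],
  [[-3,0,0],[0,0,0]],
  [[-2,0,0],[0,0,0]],
  [[-1,0,0],[0,0,0]],
  [[-1,0,0],[0,0,0]],
  [[0,0,0],[0,0,0]],
  [[0,0,0],[0,0,0]],
])

```text
t: 41.85
tool_pos: [0.5002, -0.1148, 0.2298]
orientation: [-3.139, 0.123, -0.004]
force: [5.9, 5.0, -3.0]
opening: 0.0289
gripper_force: 23.0
```

Emit:
apply_moves([
  [[0,0,0],[0,0,0]],
  [[0,0,0],[0,0,0]],
  [[0,0,0],[0,0,0]],
  [[0,0,0],[0,0,0]],
  [[0,0,0],[0,0,0]],
  [[0,0,0],[0,0,0]],
  [[0,0,-10],[0,0,0]],
  [[0,0,-30],[0,0,0]],
  [[0,0,-35],[0,0,0]],
  [[0,0,-35],[0,0,0]],
  [[0,0,0],[0,0,0]],
], claw=0.75)

```text
t: 42.77
tool_pos: [0.5019, -0.1159, 0.3487]
orientation: [3.135, -0.123, 0.018]
force: [0.8, 0.1, 1.2]
opening: 0.0695
gripper_force: 0.0
```

Emit:
apply_moves([
  [[-6,-36,0],[0,0,0]],
  [[-6,-36,0],[0,0,0]],
  [[-6,-36,0],[0,0,0]],
  [[-6,-36,0],[0,0,0]],
  [[-6,-36,0],[0,0,0]],
  [[-6,-36,0],[0,0,0]],
  [[-6,-36,0],[0,0,0]],
  [[-6,-36,0],[0,0,0]],
  [[0,0,0],[0,0,0]],
  [[0,0,0],[0,0,0]],
  [[0,0,0],[0,0,0]],
])

```text
t: 43.68
tool_pos: [0.4745, 0.1756, 0.34]
orientation: [3.139, -0.121, 0.001]
force: [0.2, -0.8, -0.2]
opening: 0.0697
gripper_force: 0.0
```

```bash
python3 chk.py | grep -E "bar|rest|tab|top|scene|wide|s1|s3" | head -60; python3 look.py k | grep -E "carton|cutters"
```

```text
top
wide (-68, -48) 105 z med/98% [15.8 22.6] y of z>14 [-84. -39.]
wide (-47, -25) 261 z med/98% [11.3 20.4] y of z>14 [-87.5 -37.9]
wide (-24, 24) 339 z med/98% [17.9 40.2] y of z>14 [-83.5 -42.7]
wide (25, 47) 293 z med/98% [37.9 42.2] y of z>14 [-86.9 -37.8]
wide (48, 66) 87 z med/98% [ 9.7 23.5] y of z>14 [-81.4 -52.3]
s1 (-68, -48) 38 z med/98% [10.4 21.4] y of z>14 [-16.3   0.4]
s1 (-47, -25) 90 z med/98% [22.1 27.6] y of z>14 [-14.1  -0.2]
s1 (-24, 24) 192 z med/98% [23.1 39.6] y of z>14 [-14.3   0.2]
s1 (25, 47) 100 z med/98% [37.8 41.6] y of z>14 [-16.6   0.4]
s1 (48, 66) 18 z med/98% [ 7.8 11.1] y of z>14 
s3 (-68, -48) 50 z med/98% [19.1 21.9] y of z>14 [64.4 78.1]
s3 (-47, -25) 93 z med/98% [17.6 23.7] y of z>14 [65.8 76.1]
s3 (-24, 24) 125 z med/98% [17.5 41.4] y of z>14 [63.6 76.5]
s3 (25, 47) 59 z med/98% [38.  58.3] y of z>14 [61.2 78.8]
s3 (48, 66) 21 z med/98% [ 8.4 16.2] y of z>14 
scene
wide (-68, -48) 90 z med/98% [13.2 19.4] y of z>14 [-84.5 -38.4]
wide (-47, -25) 103 z med/98% [13.  18.8] y of z>14 [-87.9 -38.1]
wide (-24, 24) 220 z med/98% [17.5 38.4] y of z>
[... 244 characters left out ...]
 y of z>14 [-11.2  -0.5]
s1 (-24, 24) 149 z med/98% [20.8 38.2] y of z>14 [-13.7   0.5]
s1 (25, 47) 44 z med/98% [36.6 38.5] y of z>14 [-15.2  -0.6]
s1 (48, 66) 3 z med/98% [18.8 20. ] y of z>14 
s3 (-68, -48) 60 z med/98% [16.1 20.9] y of z>14 [63.5 76.3]
s3 (-47, -25) 50 z med/98% [17.9 20.8] y of z>14 [67.2 75.1]
s3 (-24, 24) 151 z med/98% [19.1 58.3] y of z>14 [63.2 78.3]
s3 (25, 47) 44 z med/98% [45.8 59.1] y of z>14 [68.6 77.9]
s3 (48, 66) 0 z med/98%  y of z>14 
bar 641 [[20.5, -58.6], [31.4, -0.6], [42.2, 58.9]]
rest 58 [[20.0, 70.3], [31.2, 75.1], [42.5, 79.0]]
tab 41 [[20.0, 100.9], [31.4, 103.8], [42.6, 106.1]]
carton [307.5 241.5] ctr [558.4  12.9] sides [57.7 33.8] long dir 89.2
```

```bash
python3 -c "
from plant import robot
print(robot.close_job())"
```

```text
the job is handed in; nothing more can be done
None
```

The job is handed in at about 44 s of robot time: the bar is home and locked over the graver in slot 1, the scriber in slot 3 and the cutters in the wide slot, the carton is on the bench, and no loose handpiece was there to pack.

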